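Fit the cell holder in the spectrophotometer and hold it against its stops

TASK

Fit the single-cell holder in the spectrophotometer: slide the sample-compartment cover fully open, lift the holder from the bench, set it flat on the compartment floor with its thumbscrew lug towards the front, and press it fully home into the corner, firmly against the rear stop and the left stop at once. Finish while still holding it pressed against both stops (do not let go), so that a colleague can tighten the thumbscrew; leave the cover open and the other things on the bench where they are.

Things in the scene. Friction and masses are not known exactly. Their poses are not given: they have to be found in the camera images.
- spectrophotometer: white bench instrument, fixed, 300 (x) x 380 (y) x 160 high mm. Origin: centre of underside, on the bench; x to its rear, y to its left as seen from its front, z up. Sloping console on the front 90 mm. In the flat top (z 160) opens the black sample compartment: x -45 to 105, y 5 to 145, floor at z 70 mm (smooth metal, friction 0.25), upright walls; two steel stops stand near its rear left
- cover (a joint): slide of the flat grey compartment cover, 166 x 160 x 6 mm, its upper face at instrument z 167 mm. 0 = closed, 0.15 m = fully open at its end stop; it opens towards the instrument's -y (right), over the housing. Drags with about 2 N and stays where left; starts closed or up to 50 mm open
- cover_grip (a point): centre of the top edge of the cover's upright grip rib: 12 mm thick (instrument y), 80 mm long (instrument x), 24 mm high above the cover's upper face. At instrument x 30, z 191 mm, and y 15 mm when closed; moves with the cover. Axes as the instrument's
- stop_corner (a point): point on the compartment floor where the planes of the two stop faces meet, at instrument (65, 105, 70) mm; axes as the instrument's. The holder seated home has its holder_corner here
- rear_stop: fixed bar of smooth ground steel on the compartment floor, 10 (x) x 34 (y) x 32 high mm, origin at the centre of its underside; its flat front face (-x side, at instrument x = 65 mm) is the rear stop. 40 mm from that face to the compartment's rear wall
- left_stop: fixed bar of smooth ground steel on the compartment floor, 38 (x) x 10 (y) x 32 high mm, origin at the centre of its underside; its flat right face (-y side, at instrument y = 105 mm) is the left stop. 40 mm from that face to the compartment's left wall
- cell_holder: single-cell holder: loose aluminium block 44 (x) x 40 (y) x 75 high mm, 0.3 to 0.5 kg, one square well in its top. At the foot of its front (-x) face a lug 22 long x 26 wide x 8 mm with a brass thumbscrew, 22 mm high. Origin: centre of the block's underside, lug not counted. Starts upright on the bench left of the instrument, lug towards the robot within 35 degrees. Home: axes as the instrument's
- holder_corner (a point): bottom corner of the cell holder where its rear (+x) and left (+y) faces meet, at (22, 20, 0) mm of the holder; axes as the holder's
- four_cell_holder: bystander: long low aluminium block 110 x 34 x 45 high mm with four wells, loose on the bench; origin at the centre of its underside. It and the single-cell holder may have changed places
- cuvette_rack: bystander: white tray 70 x 100 mm with clear cuvettes, 53 mm high, loose on the bench; origin at the centre of its underside
- reagent_jar: bystander: jar 64 mm in diameter, 95 mm high, white cap, loose on the bench; origin at the centre of its underside

How it is judged:
By the outcome, as a careful person would: the job done as asked, in the order asked, and still so for the second after the job is handed in, while the arm keeps its last pose, push and grip.
It also fails if it takes over 66 s, if anything falls off the work surface, if the arm or the gripper's body presses on something with over 40 N, if the wrist force passes 120 N, or if a joint passes its speed limit or range.

ROBOT

A 6-joint arm with a two-finger parallel gripper is mounted at the origin on the work surface. World frame = base frame: x ahead of the robot, y to its left, z up, the work surface at z = 0. Lengths are in m, angles in rad, forces in N, time in s.
With the tool pointing down it reaches from about 0.35 to 0.85 m from the base axis. Payload 8.1 kg.
Tool frame: the origin (TCP) lies midway between the tips of the shut fingers; the grasp point (between the pads) lies 19 mm behind it; z points along the fingers, y is the direction in which the jaws open and shut (so a half turn about z gives the same grasp; the last joint's range is limited). The gripper opens to 85 mm and grips with 20 to 120 N. Pads are 22 mm wide; open, the fingers measure 114 mm over their backs; the gripper's body (76 mm by 85 mm) begins 54 mm behind the grasp point. The pads swing forward as they close: fully open they stand 13 mm farther back than shut.
Start: joints at [1.232, 0.13, 1.488, -0, 1.523, -0.085], TCP at [0.151, 0.581, 0.231] pointing down, gripper open.
Joint ranges: [-2.96, 2.96], [-0.89, 2.26], [0.02, 2.5], [-1.34, 4.48], [0, 2.73], [-2.66, 2.66]. Speed limits (rad/s): [2.39, 2.39, 2.79, 3.14, 3.14, 3.14].

INTERFACE

Orientations are given as a 3x3 rotation matrix whose columns are the frame's x, y, z axes.
In Python, from rig import sensors, snapshot, calibration, robot gives the robot as it stands. The module is installed in compiled form; this text tells all that it offers.
- The arm moves only by the tool drive_tool, never from a script. Its argument "targets" is a list of rows, each an object with "delta_pos": the shift along the tool's x, y, z in mm, a list of three; "yaw": the turn about the tool's z in rad. A call has exactly 5 rows; each row shifts and turns the pose as measured when the row begins, along the tool's axes as they then stand; what a row does not reach is not made up. A row lasts 1/10 s, in which the tool goes at most 50 mm and 8.59 degrees, less where a joint would pass 70% of its speed; a pose out of reach is approached as far as the arm can. A call is refused whole if a number of a shift passes 50 or a number of a turn 0.15, either way. A call with a gripper value outside its range is refused whole. "grip" is the opening, from -1 (shut) to 1 (fully open), so that 0 is half open, set as the call begins (left out, the last holds). The fingers move at their own pace and stop on an object; "force" is the grip in N (left out, the last holds). Time passes only in rows, so rows that do not move let the fingers close, or fill a call up. It gives the time, the measured TCP pose, the force and the opening at its end, in the units of the state.
- sensors.observe(): the state, without advancing time (a new reading comes with each control period).
- snapshot(name): name is "side" or "top" or "wrist"; returns (picture, depth): 480x640x3 uint8, blue, green, red; 480x640 float32, m along the optical axis (not along the pixel's ray), 0 where there is no reading.
- calibration(name): a dict with "mtx" (3x3 intrinsics, pixels), "camera_from_world" (4x4, takes a point from world to camera coordinates); the wrist camera has in their place "mount" (4x4, takes a point from camera to tool coordinates, whose origin is the TCP and whose axes are the flange's). Camera axes: x right, y down, z forward; pixel columns grow to the right and rows downward; lengths in m; the calibration is good to about 2 mm. The wrist camera is an equidistant fisheye: a pixel r from the principal point sees the ray r / f radians off the axis. A picture is of the moment at which its call begins: read the wrist's pose just before it. calibration takes no time and is no camera call.
- robot.close_job(): hands the job in, once; it reports no verdict.
The state is a dict: "time_s": time; "q": joint angles; "joint_velocities": joint speeds; "joint_efforts": joint torques, N m; "eef_pos": TCP position; "orientation": TCP orientation; "ft_force": force on the tool from outside, world axes, zero at the start; "moment": the same for the moment, N m; "width": finger opening in m.
Only numpy, scipy, OpenCV 4.12 (cv2) and the standard library are available. Lean on these libraries where they do the work, as an engineer would, in place of code of your own. Each camera call takes 0.05 s, during which the arm holds its last target.

## Working session

There is one attempt and no reset: what is moved stays moved. The work goes in short steps, Python scripts to look and compute and a tool call to move; the robot and the scene stay as the last step left them, time stands still between calls to the robot, and variables do not carry over. Pictures are saved under pics/ and viewed, and the job is handed in when it is done.

Besides the shell and the picture viewer there is one more tool, called after "Emit:" in YAML: its name, and indented under it one key for each argument. drive_tool: Moves the arm, as the interface text tells. Its arguments: {"type":"object","properties":{"targets":{"type":"array","items":{"type":"object","properties":{"delta_pos":{"type":"array","items":{"type":"number"}},"yaw":{"type":"number"}}}},"grip":{"type":"number"},"force":{"type":"number"}},"required":["targets"]}

```bash
mkdir -p pics; python3 - <<'E'
from rig import sensors, snapshot, calibration, robot
import cv2,numpy as np
np.set_printoptions(precision=4,suppress=True)
s=sensors.observe()
for k,v in s.items(): print(k,v)
for n in ("side","top","wrist"):
    p,d=snapshot(n); cv2.imwrite(f"pics/a_{n}.png",p); np.save(f"a_{n}.npy",d)
    c=calibration(n)
    for k,v in c.items(): print(n,k,v)
E
```

```text
time_s 0.0
q [ 1.2316  0.1312  1.4893  0.      1.523  -0.0854]
joint_velocities [ 0.0004  0.0006  0.0015 -0.0003  0.0009 -0.0005]
joint_efforts [ -0.0017 -56.9435 -50.0536  -0.0004   0.0158  -0.    ]
eef_pos [0.1505 0.5803 0.2302]
orientation [[-0.968   0.2511 -0.0006]
 [ 0.2511  0.968  -0.0017]
 [ 0.0002 -0.0018 -1.    ]]
ft_force [ 0.2432  0.537  -0.3619]
moment [-0.0065  0.0202  0.0131]
width 0.08521292197060455
side mtx [[473.9468   0.     327.434 ]
 [  0.     473.9468 240.0871]
 [  0.       0.       1.    ]]
side camera_from_world [[-0.6899 -0.7238 -0.0087  0.5241]
 [-0.4294  0.4189 -0.8001  0.3038]
 [ 0.5828 -0.5483 -0.5998  0.5285]
 [ 0.      0.      0.      1.    ]]
top mtx [[504.0765   0.     317.4645]
 [  0.     504.0765 235.5684]
 [  0.       0.       1.    ]]
top camera_from_world [[-0.002  -0.9996  0.0283  0.1521]
 [-0.988  -0.0024 -0.1545  0.6064]
 [ 0.1545 -0.0282 -0.9876  1.0116]
 [ 0.      0.      0.      1.    ]]
wrist mtx [[371.6483   0.     315.3236]
 [  0.     371.6483 242.2524]
 [  0.       0.       1.    ]]
wrist mount [[ 0.0002 -0.955  -0.2967  0.0756]
 [ 1.      0.0002  0.0002 -0.0004]
 [-0.0001 -0.2967  0.955  -0.1438]
 [ 0.      0.      0.      1.    ]]
```

View pics/a_top.png

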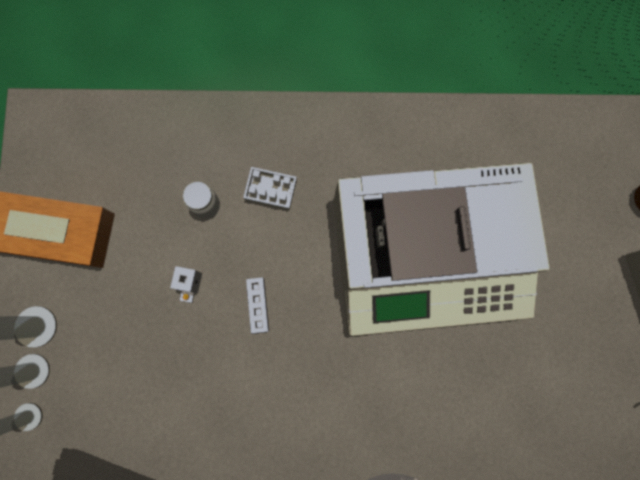

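View pics/a_side.png

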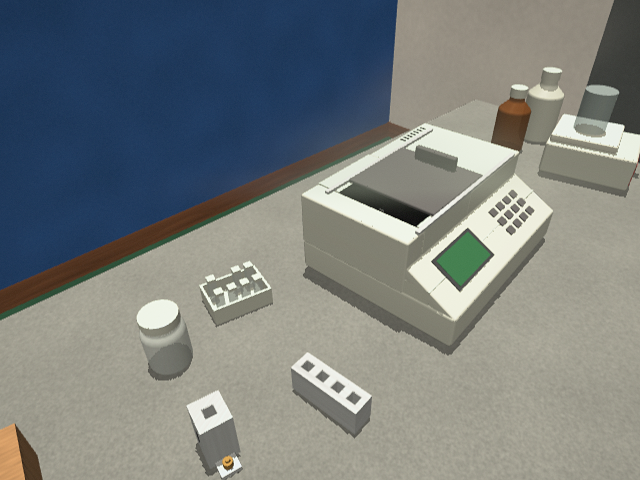

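View pics/a_wrist.png

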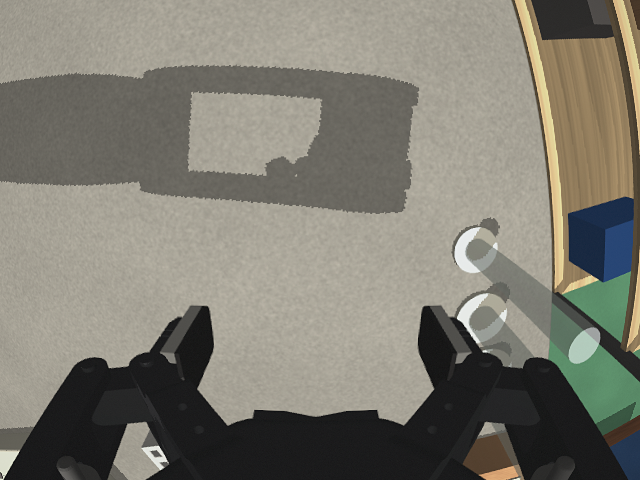

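```bash
cat > h.py <<'E'
import numpy as np,cv2
from rig import sensors,snapshot,calibration,robot
np.set_printoptions(precision=4,suppress=True)
def ray(n,u,v):
    c=calibration(n);T=c["camera_from_world"];K=c["mtx"]
    R,t=T[:3,:3],T[:3,3]
    o=-R.T@t; d=R.T@np.linalg.inv(K)@np.array([u,v,1.]); return o,d
def plane(n,u,v,z):
    o,d=ray(n,u,v); return o+d*(z-o[2])/d[2]
def dep(n,D,u,v):
    o,d=ray(n,u,v); return o+d*D[int(round(v)),int(round(u))]
def proj(n,P):
    c=calibration(n);T=c["camera_from_world"];K=c["mtx"]
    q=(T[:3,:3]@np.asarray(P).T).T+T[:3,3]; q=(K@q.T).T; return q[:,:2]/q[:,2:]
E
python3 - <<'E'
import cv2
t=cv2.imread("pics/a_top.png")
cv2.imwrite("pics/z1.png",cv2.resize(t[150:345,325:560],None,fx=3.4,fy=3.0,interpolation=cv2.INTER_CUBIC))
cv2.imwrite("pics/z2.png",cv2.resize(t[250:350,160:280],None,fx=6,fy=6,interpolation=cv2.INTER_CUBIC))
s=cv2.imread("pics/a_side.png")
cv2.imwrite("pics/z3.png",cv2.resize(s[115:265,290:530],None,fx=3.3,fy=3.3,interpolation=cv2.INTER_CUBIC))
cv2.imwrite("pics/z4.png",cv2.resize(s[380:480,170:260],None,fx=6,fy=6,interpolation=cv2.INTER_CUBIC))
E
```

```text
(no output)
```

View pics/z1.png

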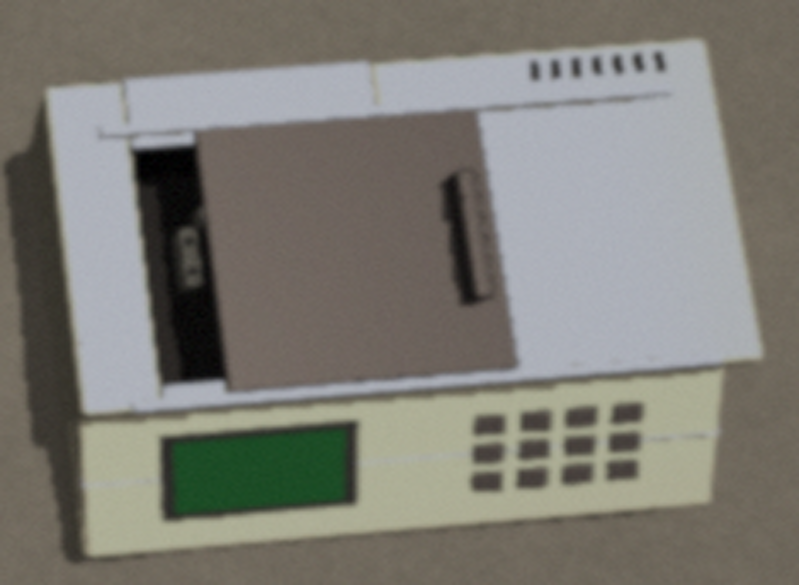

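View pics/z2.png

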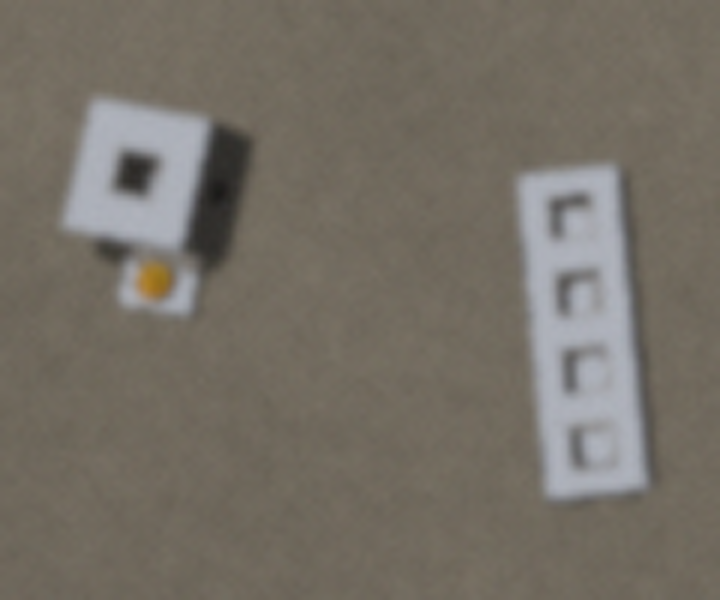

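View pics/z4.png

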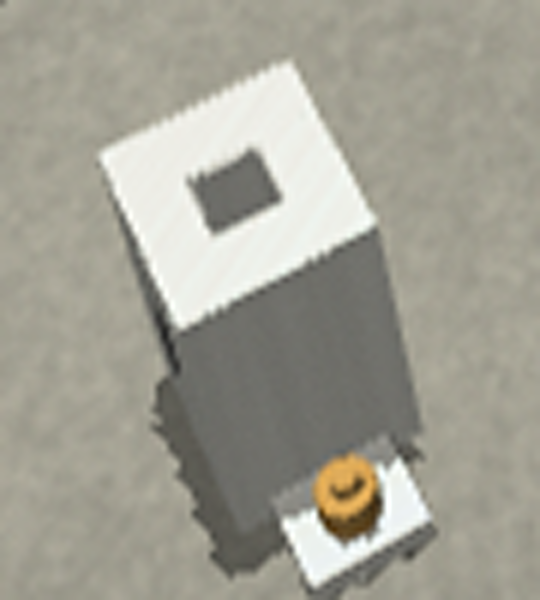

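```bash
python3 - <<'E'
from h import *
def seg(a,b): return np.linalg.norm((b-a)[:2])
f=lambda u,v:(325-.35+u/3.4,150-.35+v/3)
C=[plane("top",*f(*p),.160) for p in [(47,88),(82,413),(762,357),(705,40)]]
print(np.array(C)); print([seg(C[i],C[(i+1)%4]) for i in range(4)])
for a,b in((0,1),(3,2)): d=C[a]-C[b]; print("x axis yaw",np.arctan2(d[1],d[0]))
for a,b in((0,3),(1,2)): d=C[a]-C[b]; print("y axis yaw",np.arctan2(-d[0],d[1]))
R=[plane("top",*f(*p),.191) for p in [(470,170),(492,298)]]; print("rib",np.array(R),seg(*R))
D=np.load("a_top.npy")
print("depth pts top", dep("top",D,343,232),dep("top",D,510,230),dep("top",D,430,230))
g=lambda u,v:(160-.42+u/6,250-.42+v/6)
H=[plane("top",*g(*p),.075) for p in [(95,98),(212,117),(183,250),(62,228)]]
print("holder RL,RR,FR,FL");print(np.array(H),np.mean(H,0));print([seg(H[i],H[(i+1)%4]) for i in range(4)])
d=H[0]+H[1]-H[2]-H[3]; print(np.arctan2(d[1],d[0])); d=H[0]-H[1]+H[3]-H[2]; print(np.arctan2(-d[0],d[1]))
print("depth",dep("top",D,178,272))
k=lambda u,v:(170-.42+u/6,380-.42+v/6)
S=[plane("side",*k(*p),.075) for p in [(290,60),(378,225),(178,330),(102,155)]]
print(np.array(S),np.mean(S,0));print([seg(S[i],S[(i+1)%4]) for i in range(4)])
d=S[0]+S[1]-S[2]-S[3];print(np.arctan2(d[1],d[0]),np.arctan2(-d[0],d[1]))
d=S[0]+S[3]-S[2]-S[1];print(np.arctan2(d[1],d[0]),np.arctan2(-d[0],d[1]))
print("screw side",plane("side",*k(347,475),.022),"top",plane("top",*g(153,280),.022))
E
```

```text
[[ 0.6973  0.1154  0.16  ]
 [ 0.4922  0.0981  0.16  ]
 [ 0.5268 -0.2771  0.16  ]
 [ 0.7313 -0.2594  0.16  ]]
[np.float64(0.20584317207550828), np.float64(0.37687366671120287), np.float64(0.2052919462282135), np.float64(0.3763254392295862)]
x axis yaw 0.08378255307781218
x axis yaw 0.08643319333104078
y axis yaw 0.0904613357972996
y axis yaw 0.09191620170060581
rib [[ 0.6385 -0.1106  0.191 ]
 [ 0.5596 -0.1187  0.191 ]] 0.07929881113584182
depth pts top [0.596  0.1074 0.1554] [ 0.6    -0.2086  0.1594] [ 0.598  -0.0538  0.1691]
holder RL,RR,FR,FL
[[0.5395 0.4376 0.075 ]
 [0.5332 0.3986 0.075 ]
 [0.4891 0.4066 0.075 ]
 [0.4964 0.4466 0.075 ]] [0.5146 0.4223 0.075 ]
[np.float64(0.03949807081846836), np.float64(0.04484331062408556), np.float64(0.04072721316012793), np.float64(0.04411730492629298)]
-0.19287075714201432
-0.17040840228528914
depth [0.5272 0.4313 0.0773]
[[0.5335 0.3985 0.075 ]
 [0.49   0.407  0.075 ]
 [0.4977 0.4464 0.075 ]
 [0.5405 0.4374 0.075 ]] [0.5154 0.4223 0.075 ]
[np.float64(0.04427723248723868), np.float64(0.04006756285055684), np.float64(0.04371223080736825), np.float64(0.03946739282996617)]
-1.757414162793632 2.954974817591058
-0.20011444149741375 -1.7709107682923104
screw side [0.4816 0.4284 0.022 ] top [0.4811 0.4283 0.022 ]
```

View pics/z3.png

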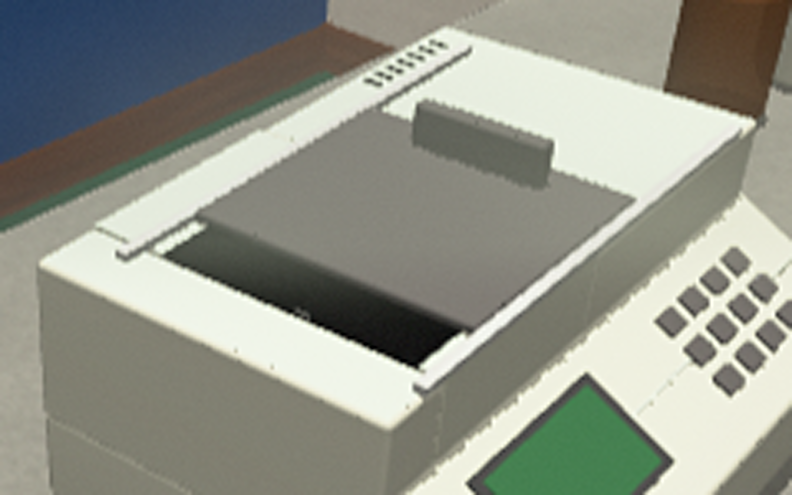

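```bash
cat >> h.py <<'E'
O=np.array([0.567,-0.0848,0.]); YAW=0.089
def I2W(x,y,z):  # mm instrument -> m world
    c,s=np.cos(YAW),np.sin(YAW); x,y,z=x/1e3,y/1e3,z/1e3
    return O+np.array([c*x-s*y,s*x+c*y,z])
def W2I(p):
    c,s=np.cos(YAW),np.sin(YAW); d=np.asarray(p)-O
    return np.array([c*d[0]+s*d[1],-s*d[0]+c*d[1],d[2]])*1e3
def state(target=None,ty=None):
    """target world pos; ty = wanted world yaw of tool-y minus 90deg"""
    s=sensors.observe(); R=np.array(s["orientation"]); p=np.array(s["eef_pos"])
    y=np.arctan2(R[1,1],R[0,1])-np.pi/2
    print("t",round(s["time_s"],2),"pos",p,"inst",W2I(p).round(1),"yaw",round(y,4),"tilt",R[:2,2],"F",np.round(s["ft_force"],1),"M",np.round(s["moment"],2),"w",round(s["width"],4),"q6",round(s["q"][5],2))
    if target is not None:
        print("tool delta mm",(R.T@(np.asarray(target)-p)*1e3).round(1), "tool yaw", None if ty is None else round(y-ty,3))
        if ty is not None:
            c,sn=np.cos(ty),np.sin(ty); Rt=np.array([[-c,-sn,0],[-sn,c,0],[0,0,-1]])
            print("delta in final tool axes",(Rt.T@(np.asarray(target)-p)*1e3).round(1))
E
python3 - <<'E'
from h import *
t=I2W(30,18,215); print(t); state(t,YAW)
E
```

```text
[ 0.5953 -0.0642  0.215 ]
t 0.15 pos [0.1505 0.5804 0.2305] inst [-355.7  699.6  230.5] yaw -0.2538 tilt [-0.0005 -0.0014] F [ 0.7  0.1 -0.1] M [-0.   -0.   -0.01] w 0.0855 q6 -0.09
tool delta mm [-592.4 -512.3   16.1] tool yaw -0.343
delta in final tool axes [-385.7 -681.6   15.5]
```

Emit:
drive_tool:
  targets:
    - {"delta_pos":[-30,-30,0],"yaw":-0.115}
    - {"delta_pos":[-30,-30,0],"yaw":-0.115}
    - {"delta_pos":[-28,-35,0],"yaw":-0.113}
    - {"delta_pos":[-24,-40,0],"yaw":0}
    - {"delta_pos":[-24,-40,0],"yaw":0}
  grip: -1

```text
time_s: 0.65
eef_pos: [0.2801, 0.3967, 0.2269]
orientation: [[-0.994, -0.112, -0.004], [-0.112, 0.994, -0.005], [0.004, -0.005, -1.0]]
ft_force: [1.5, -0.2, 0.6]
width: 0.0123
```

```bash
python3 -c "
from h import *
state(I2W(30,18,215),YAW)"
```

```text
t 0.65 pos [0.2801 0.3967 0.2269] inst [-243.   505.1  226.9] yaw 0.1121 tilt [-0.0038 -0.005 ] F [ 1.5 -0.2  0.6] M [ 0.   -0.01 -0.03] w 0.0123 q6 -0.83
tool delta mm [-261.7 -493.2   12.9] tool yaw 0.023
delta in final tool axes [-273.  -487.1   11.9]
```

Emit:
drive_tool:
  targets:
    - {"delta_pos":[-24,-42,0],"yaw":0.01}
    - {"delta_pos":[-24,-42,0],"yaw":0}
    - {"delta_pos":[-24,-42,0],"yaw":0}
    - {"delta_pos":[-24,-42,0],"yaw":0}
    - {"delta_pos":[-24,-42,0],"yaw":0}

```text
time_s: 1.15
eef_pos: [0.4241, 0.1921, 0.2266]
orientation: [[-0.995, -0.104, -0.003], [-0.104, 0.995, -0.005], [0.004, -0.004, -1.0]]
ft_force: [0.7, 0.7, 0.4]
width: 0.0001
```

```bash
python3 -c "
from h import *
state(I2W(30,18,215),YAW)"
```

```text
t 1.15 pos [0.4241 0.1921 0.2266] inst [-117.7  288.5  226.6] yaw 0.1038 tilt [-0.0033 -0.0047] F [0.7 0.7 0.4] M [-0.05 -0.06  0.03] w 0.0001 q6 -1.36
tool delta mm [-143.8 -272.6   12.3] tool yaw 0.015
delta in final tool axes [-147.7 -270.5   11.6]
```

Emit:
drive_tool:
  targets:
    - {"delta_pos":[-25,-43,0],"yaw":0.01}
    - {"delta_pos":[-25,-43,0],"yaw":0}
    - {"delta_pos":[-25,-43,0],"yaw":0}
    - {"delta_pos":[-25,-43,0],"yaw":0}
    - {"delta_pos":[-25,-43,0],"yaw":0}

```text
time_s: 1.65
eef_pos: [0.5676, -0.0128, 0.2265]
orientation: [[-0.996, -0.092, -0.003], [-0.092, 0.996, -0.004], [0.003, -0.004, -1.0]]
ft_force: [0.6, 0.2, 0.2]
width: 0.0001
```

```bash
python3 -c "
from h import *
state(I2W(30,18,205),YAW)"
```

```text
t 1.65 pos [ 0.5676 -0.0128  0.2265] inst [  7.   71.7 226.5] yaw 0.0925 tilt [-0.0029 -0.0038] F [0.6 0.2 0.2] M [-0.03  0.   -0.01] w 0.0001 q6 -1.77
tool delta mm [-22.9 -53.7  21.6] tool yaw 0.004
delta in final tool axes [-23.  -53.7  21.5]
```

Emit:
drive_tool:
  targets:
    - {"delta_pos":[-16,-36,5],"yaw":0.004}
    - {"delta_pos":[-10,-20,20],"yaw":0}
    - {"delta_pos":[0,0,15],"yaw":0}
    - {"delta_pos":[0,0,8],"yaw":0}
    - {"delta_pos":[0,0,0],"yaw":0}

```text
time_s: 2.15
eef_pos: [0.6005, -0.0748, 0.1748]
orientation: [[-0.997, -0.081, -0.005], [-0.081, 0.997, -0.004], [0.005, -0.004, -1.0]]
ft_force: [-0.1, 0.1, -0.4]
width: 0.0002
```

```bash
python3 -c "
from h import *
state(I2W(30,18,179),YAW)
for n in ('side','wrist'): cv2.imwrite(f'pics/b_{n}.png',snapshot(n)[0])"
```

```text
t 2.15 pos [ 0.6005 -0.0748  0.1748] inst [ 34.3   7.  174.8] yaw 0.081 tilt [-0.0048 -0.0043] F [-0.1  0.1 -0.4] M [ 0.02  0.02 -0.04] w 0.0002 q6 -1.86
tool delta mm [ 4.4 10.9 -4.2] tool yaw -0.008
delta in final tool axes [ 4.3 11.  -4.2]
```

View pics/b_side.png

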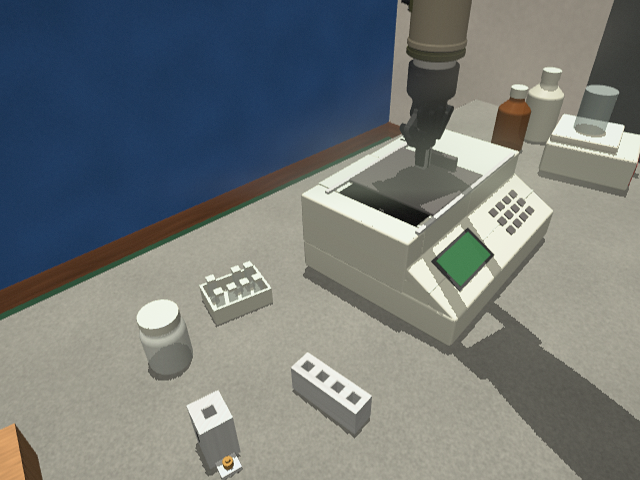

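View pics/b_wrist.png

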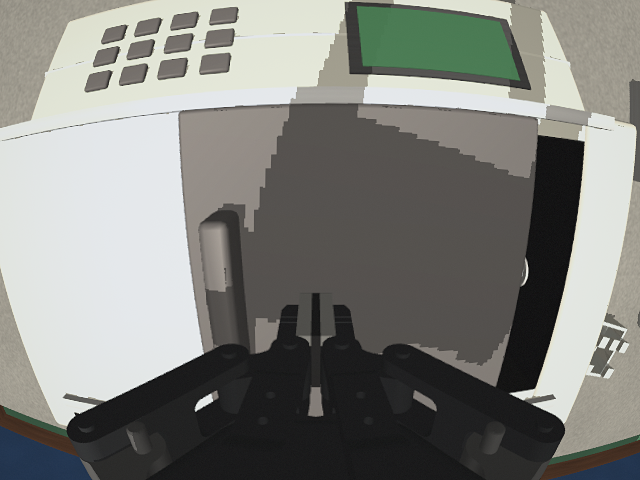

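Emit:
drive_tool:
  targets:
    - {"delta_pos":[0,-15,-2],"yaw":-0.008}
    - {"delta_pos":[0,-20,0],"yaw":0}
    - {"delta_pos":[0,-22,0],"yaw":0}
    - {"delta_pos":[0,-22,0],"yaw":0}
    - {"delta_pos":[0,-22,0],"yaw":0}

```text
time_s: 2.75
eef_pos: [0.6124, -0.1671, 0.1854]
orientation: [[-0.995, -0.104, 0.004], [-0.104, 0.995, -0.002], [-0.004, -0.002, -1.0]]
ft_force: [-1.5, 2.7, -1.5]
width: -0.0002
```

```bash
python3 -c "
from h import *
state(I2W(30,-120,179),YAW)"
```

```text
t 2.75 pos [ 0.6124 -0.1671  0.1854] inst [ 37.9 -86.  185.4] yaw 0.1038 tilt [ 0.0039 -0.0019] F [-1.5  2.7 -1.5] M [0.53 0.1  0.02] w -0.0002 q6 -2.02
tool delta mm [  8.4 -33.9   6.5] tool yaw 0.015
delta in final tool axes [  7.9 -34.    6.4]
```

Emit:
drive_tool:
  targets:
    - {"delta_pos":[2,-6,6],"yaw":0.015}
    - {"delta_pos":[2,-10,2],"yaw":0}
    - {"delta_pos":[1,-10,1],"yaw":0}
    - {"delta_pos":[0,-8,0],"yaw":0}
    - {"delta_pos":[0,-6,0],"yaw":0}

```text
time_s: 3.25
eef_pos: [0.615, -0.2047, 0.1853]
orientation: [[-0.996, -0.091, 0.016], [-0.091, 0.996, -0.001], [-0.016, -0.003, -1.0]]
ft_force: [-2.6, 25.2, 7.9]
width: -0.0003
```

```bash
python3 -c "
from h import *
state(I2W(30,-120,179),YAW)"
```

```text
t 3.25 pos [ 0.615  -0.2047  0.1853] inst [  37.1 -123.7  185.3] yaw 0.0913 tilt [ 0.016  -0.0014] F [-2.6 25.2  7.9] M [4.23 0.61 0.06] w -0.0003 q6 -2.07
tool delta mm [7.2 3.7 6.2] tool yaw 0.002
delta in final tool axes [7.1 3.7 6.3]
```

Emit:
drive_tool:
  targets:
    - {"delta_pos":[0,-5,2],"yaw":0}
    - {"delta_pos":[0,-5,0],"yaw":0}
    - {"delta_pos":[0,10,0],"yaw":0}
    - {"delta_pos":[0,20,-5],"yaw":0}
    - {"delta_pos":[0,20,-40],"yaw":0}

```text
time_s: 3.75
eef_pos: [0.6064, -0.1526, 0.224]
orientation: [[-0.996, -0.095, 0.0], [-0.095, 0.995, 0.019], [-0.002, 0.019, -1.0]]
ft_force: [1.0, -0.0, -0.4]
width: 0.0003
```

```bash
python3 -c "
from h import *
state([0.515,.422,.15],-0.19)
"
```

```text
t 3.75 pos [ 0.6064 -0.1526  0.224 ] inst [ 33.2 -71.  224. ] yaw 0.0949 tilt [0.0003 0.0192] F [ 1.  -0.  -0.4] M [-0.07  0.05  0.01] w 0.0003 q6 -2.01
tool delta mm [ 36.7 579.1  85. ] tool yaw 0.285
delta in final tool axes [198.2 547.   74. ]
```

Emit:
drive_tool:
  targets:
    - {"delta_pos":[0,45,-18],"yaw":0}
    - {"delta_pos":[3,49,0],"yaw":0.06}
    - {"delta_pos":[6,49,0],"yaw":0.06}
    - {"delta_pos":[9,48,0],"yaw":0.06}
    - {"delta_pos":[12,48,0],"yaw":0.06}
  grip: 1

```text
time_s: 4.25
eef_pos: [0.5733, 0.0899, 0.2557]
orientation: [[-0.987, 0.159, 0.015], [0.159, 0.987, 0.013], [-0.013, 0.015, -1.0]]
ft_force: [0.9, 0.1, 0.1]
width: 0.0722
```

```bash
python3 -c "
from h import *
state([0.515,.422,.15],-0.19)
"
```

```text
t 4.25 pos [0.5733 0.0899 0.2557] inst [ 21.8 173.4 255.7] yaw -0.1593 tilt [0.0155 0.0131] F [0.9 0.1 0.1] M [-0.01  0.01  0.01] w 0.0722 q6 -1.35
tool delta mm [111.7 317.  109.1] tool yaw 0.031
delta in final tool axes [120.  315.1 105.7]
```

Emit:
drive_tool:
  targets:
    - {"delta_pos":[16,46,0],"yaw":0.01}
    - {"delta_pos":[16,46,0],"yaw":0.0}
    - {"delta_pos":[16,46,0],"yaw":0.0}
    - {"delta_pos":[16,46,5],"yaw":0.0}
    - {"delta_pos":[16,46,5],"yaw":0}

```text
time_s: 4.75
eef_pos: [0.5297, 0.3359, 0.2522]
orientation: [[-0.985, 0.171, 0.024], [0.171, 0.985, 0.013], [-0.022, 0.017, -1.0]]
ft_force: [1.0, -0.3, 0.2]
width: 0.0855
```

```bash
python3 -c "
from h import *
state([0.515,.422,.15],-0.19)
"
```

```text
t 4.75 pos [0.5297 0.3359 0.2522] inst [  0.2 422.4 252.2] yaw -0.1717 tilt [0.0242 0.0131] F [ 1.  -0.3  0.2] M [ 0.02 -0.03 -0.04] w 0.0855 q6 -0.92
tool delta mm [ 31.4  80.5 102.9] tool yaw 0.018
delta in final tool axes [ 30.7  81.7 102.2]
```

Emit:
drive_tool:
  targets:
    - {"delta_pos":[12,40,5],"yaw":0.02}
    - {"delta_pos":[12,30,20],"yaw":0.0}
    - {"delta_pos":[7,11,20],"yaw":0.0}
    - {"delta_pos":[0,0,0],"yaw":0.0}
    - {"delta_pos":[0,0,0],"yaw":0}

```text
time_s: 5.25
eef_pos: [0.5077, 0.4348, 0.2087]
orientation: [[-0.983, 0.182, 0.028], [0.182, 0.983, 0.015], [-0.025, 0.02, -0.999]]
ft_force: [-0.3, -0.6, -0.2]
width: 0.0855
```

```bash
python3 -c "
from h import *
state([0.515,.422,.15],-0.19)
for n in ('top','wrist'): cv2.imwrite(f'pics/c_{n}.png',snapshot(n)[0])
state([0.515,.422,.15],-0.19)
"
```

```text
t 5.25 pos [0.5077 0.4348 0.2087] inst [-12.9 522.9 208.7] yaw -0.1826 tilt [0.0282 0.0149] F [-0.3 -0.6 -0.2] M [-0.02  0.03  0.06] w 0.0855 q6 -0.75
tool delta mm [ -8.1 -12.5  58.7] tool yaw 0.007
delta in final tool axes [ -9.6 -11.2  58.7]
t 5.35 pos [0.5084 0.4341 0.2091] inst [-12.3 522.  209.1] yaw -0.184 tilt [0.0285 0.0153] F [-0.6  0.8 -0.2] M [-0.03  0.03 -0.07] w 0.0853 q6 -0.75
tool delta mm [ -7.3 -11.8  59. ] tool yaw 0.006
delta in final tool axes [ -8.8 -10.6  59.1]
```

View pics/c_wrist.png

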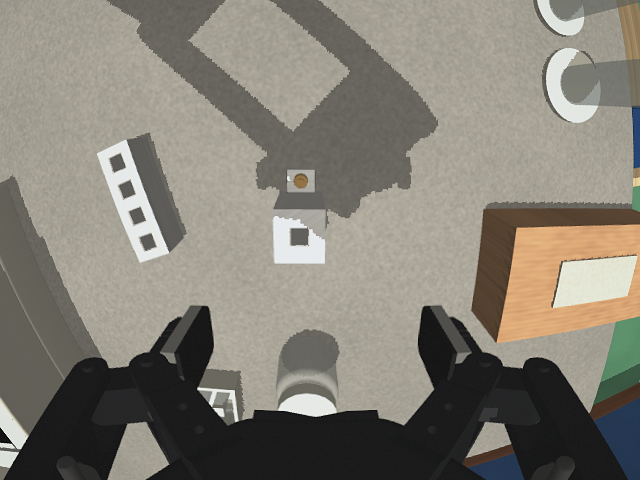

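View pics/c_top.png

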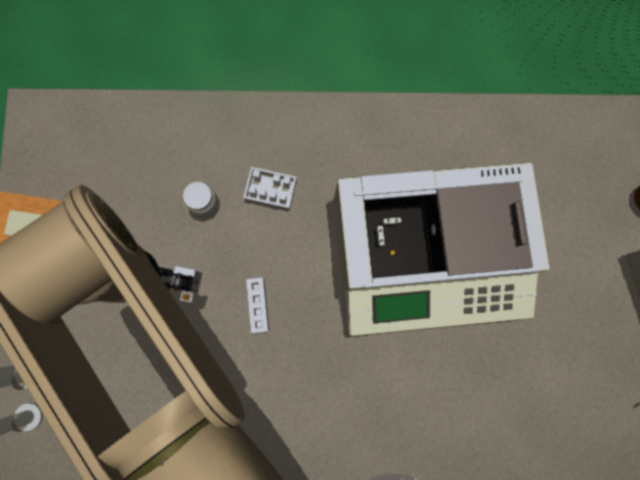

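Emit:
drive_tool:
  targets:
    - {"delta_pos":[-4,-6,25],"yaw":0.006}
    - {"delta_pos":[-4,-5,35],"yaw":0.0}
    - {"delta_pos":[0,0,20],"yaw":0.0}
    - {"delta_pos":[0,0,0],"yaw":0.0}
    - {"delta_pos":[0,0,0],"yaw":0}

```text
time_s: 5.85
eef_pos: [0.5237, 0.4193, 0.1371]
orientation: [[-0.98, 0.196, 0.041], [0.197, 0.98, 0.021], [-0.036, 0.029, -0.999]]
ft_force: [0.3, 1.0, 0.8]
width: 0.0856
```

```bash
python3 - <<'E'
from h import *
state([0.515,.4223,.040],-0.19)
t=cv2.imread("pics/c_top.png")
cv2.imwrite("pics/z5.png",cv2.resize(t[160:300,330:460],None,fx=5.5,fy=4.2,interpolation=cv2.INTER_CUBIC))
E
```

```text
t 5.85 pos [0.5237 0.4193 0.1371] inst [  1.7 505.9 137.1] yaw -0.1978 tilt [0.0405 0.0213] F [0.3 1.  0.8] M [-0.01  0.06  0.07] w 0.0856 q6 -0.77
tool delta mm [12.6 -1.5 96.7] tool yaw -0.008
delta in final tool axes [ 9.2  1.3 97.1]
```

View pics/z5.png

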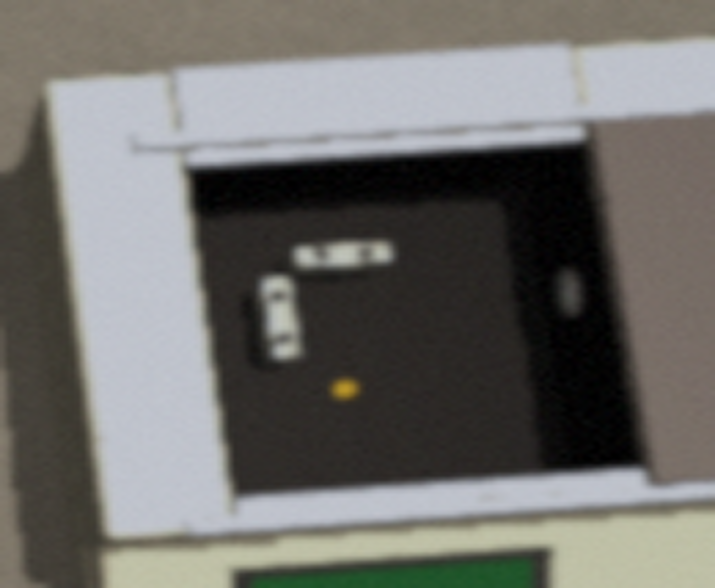

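Emit:
drive_tool:
  targets:
    - {"delta_pos":[0,0,0],"yaw":0}
    - {"delta_pos":[0,0,0],"yaw":0.0}
    - {"delta_pos":[0,0,0],"yaw":0.0}
    - {"delta_pos":[0,0,0],"yaw":0.0}
    - {"delta_pos":[0,0,0],"yaw":0}

```text
time_s: 6.35
eef_pos: [0.527, 0.4204, 0.1446]
orientation: [[-0.979, 0.197, 0.049], [0.199, 0.98, 0.026], [-0.042, 0.036, -0.998]]
ft_force: [-0.6, 0.5, -0.3]
width: 0.0855
```

```bash
python3 - <<'E'
from h import *
state([0.515,.4223,.040],-0.19)
print(sensors.observe()["q"])
E
```

```text
t 6.35 pos [0.527  0.4204 0.1446] inst [  5.1 506.8 144.6] yaw -0.1987 tilt [0.0485 0.0265] F [-0.6  0.5 -0.3] M [-0.02  0.02 -0.05] w 0.0855 q6 -0.77
tool delta mm [ 16.6  -4.3 103.9] tool yaw -0.009
delta in final tool axes [ 12.2  -0.4 104.6]
[ 0.6004  0.3271  1.4219 -0.0057  1.3375 -0.7698]
```

Emit:
drive_tool:
  targets:
    - {"delta_pos":[0,0,-40],"yaw":0}
    - {"delta_pos":[0,0,-40],"yaw":0.0}
    - {"delta_pos":[0,0,0],"yaw":0.0}
    - {"delta_pos":[0,0,0],"yaw":0.0}
    - {"delta_pos":[0,0,0],"yaw":0}

```text
time_s: 6.85
eef_pos: [0.5219, 0.4184, 0.2258]
orientation: [[-0.979, 0.196, 0.047], [0.198, 0.98, 0.025], [-0.041, 0.034, -0.999]]
ft_force: [0.1, -0.2, -0.5]
width: 0.0854
```

```bash
python3 - <<'E'
from h import *
state([0.515,.4223,.040],-0.19)
print(sensors.observe()["q"])
E
```

```text
t 6.85 pos [0.5219 0.4184 0.2258] inst [ -0.2 505.2 225.8] yaw -0.1977 tilt [0.0465 0.0253] F [ 0.1 -0.2 -0.5] M [-0.02 -0.01  0.06] w 0.0854 q6 -0.77
tool delta mm [ 15.1  -3.8 185.3] tool yaw -0.008
delta in final tool axes [  7.5   2.5 185.8]
[ 0.6021  0.2672  1.3442 -0.0055  1.4776 -0.7699]
```

Emit:
drive_tool:
  targets:
    - {"delta_pos":[0,0,0],"yaw":0}
    - {"delta_pos":[0,0,0],"yaw":0.0}
    - {"delta_pos":[0,0,0],"yaw":0.0}
    - {"delta_pos":[0,0,0],"yaw":0.0}
    - {"delta_pos":[0,0,0],"yaw":0}

```text
time_s: 7.35
eef_pos: [0.5201, 0.4173, 0.2205]
orientation: [[-0.98, 0.196, 0.04], [0.197, 0.98, 0.021], [-0.035, 0.028, -0.999]]
ft_force: [-0.6, -0.4, 0.6]
width: 0.0852
```

```bash
python3 - <<'E'
from h import *
state([0.515,.4223,.040],-0.19)
print(sensors.observe()["q"])
E
```

```text
t 7.35 pos [0.5201 0.4173 0.2205] inst [ -2.  504.2 220.5] yaw -0.1978 tilt [0.0403 0.021 ] F [-0.6 -0.4  0.6] M [0.01 0.02 0.04] w 0.0852 q6 -0.77
tool delta mm [ 12.4  -1.2 180.2] tool yaw -0.008
delta in final tool axes [  6.    4.  180.5]
[ 0.6023  0.2712  1.3489 -0.0056  1.4764 -0.7699]
```

Emit:
drive_tool:
  targets:
    - {"delta_pos":[0,0,0],"yaw":0}
    - {"delta_pos":[0,0,0],"yaw":0.0}
    - {"delta_pos":[0,0,0],"yaw":0.0}
    - {"delta_pos":[0,0,0],"yaw":0.0}
    - {"delta_pos":[0,0,0],"yaw":0}

```text
time_s: 7.85
eef_pos: [0.5201, 0.4171, 0.2202]
orientation: [[-0.98, 0.196, 0.04], [0.197, 0.98, 0.021], [-0.035, 0.028, -0.999]]
ft_force: [0.2, 0.0, 0.3]
width: 0.0855
```

```bash
python3 - <<'E'
from h import *
state([0.515,.4223,.040],-0.19)
print(sensors.observe()["q"])
E
```

```text
t 7.85 pos [0.5201 0.4171 0.2202] inst [ -2.1 504.1 220.2] yaw -0.1979 tilt [0.04   0.0207] F [0.2 0.  0.3] M [-0.04  0.01  0.02] w 0.0855 q6 -0.77
tool delta mm [ 12.4  -1.1 180. ] tool yaw -0.008
delta in final tool axes [  6.    4.1 180.2]
[ 0.6021  0.2714  1.3491 -0.0056  1.4763 -0.7699]
```

Emit:
drive_tool:
  targets:
    - {"delta_pos":[32,-33,0],"yaw":0}
    - {"delta_pos":[32,-33,0],"yaw":0.0}
    - {"delta_pos":[0,0,0],"yaw":0.0}
    - {"delta_pos":[0,0,0],"yaw":0.0}
    - {"delta_pos":[0,0,0],"yaw":0}

```text
time_s: 8.35
eef_pos: [0.4397, 0.3617, 0.2079]
orientation: [[-0.98, 0.197, 0.029], [0.197, 0.98, 0.013], [-0.026, 0.019, -0.999]]
ft_force: [-0.1, -0.5, -0.4]
width: 0.0852
```

```bash
python3 - <<'E'
from h import *
state([0.515,.4223,.040],-0.19)
E
```

```text
t 8.35 pos [0.4397 0.3617 0.2079] inst [-87.1 456.  207.9] yaw -0.1983 tilt [0.0295 0.0135] F [-0.1 -0.5 -0.4] M [-0.06  0.06 -0.01] w 0.0852 q6 -0.77
tool delta mm [-57.4  71.  170.8] tool yaw -0.008
delta in final tool axes [-62.5  73.7 167.9]
```

Emit:
drive_tool:
  targets:
    - {"delta_pos":[-8,8,0],"yaw":0}
    - {"delta_pos":[-16,16,0],"yaw":0.0}
    - {"delta_pos":[-16,16,0],"yaw":0.0}
    - {"delta_pos":[-16,16,0],"yaw":0.0}
    - {"delta_pos":[-8,8,0],"yaw":0}

```text
time_s: 8.85
eef_pos: [0.5235, 0.4174, 0.2165]
orientation: [[-0.98, 0.197, 0.039], [0.198, 0.98, 0.02], [-0.034, 0.027, -0.999]]
ft_force: [0.3, 0.1, -0.6]
width: 0.0853
```

```bash
python3 - <<'E'
from h import *
state([0.515,.4223,.040],-0.19)
E
```

```text
t 8.85 pos [0.5235 0.4174 0.2165] inst [  1.3 504.1 216.5] yaw -0.1982 tilt [0.0387 0.0198] F [ 0.3  0.1 -0.6] M [-0.02  0.03 -0.06] w 0.0853 q6 -0.77
tool delta mm [ 15.3  -1.6 176.1] tool yaw -0.008
delta in final tool axes [  9.2   3.2 176.5]
```

Emit:
drive_tool:
  targets:
    - {"delta_pos":[2,0,5],"yaw":0}
    - {"delta_pos":[2,0,10],"yaw":0.0}
    - {"delta_pos":[2,0,10],"yaw":0.0}
    - {"delta_pos":[2,0,10],"yaw":0.0}
    - {"delta_pos":[0,0,5],"yaw":0}

```text
time_s: 9.35
eef_pos: [0.5191, 0.4216, 0.1739]
orientation: [[-0.98, 0.197, 0.041], [0.198, 0.98, 0.022], [-0.036, 0.029, -0.999]]
ft_force: [0.9, -0.5, -0.4]
width: 0.0853
```

```bash
python3 - <<'E'
from h import *
state([0.515,.4223,.040],-0.19)
E
```

```text
t 9.35 pos [0.5191 0.4216 0.1739] inst [ -2.7 508.7 173.9] yaw -0.1984 tilt [0.0412 0.0216] F [ 0.9 -0.5 -0.4] M [ 0.02  0.02 -0.03] w 0.0853 q6 -0.76
tool delta mm [  9.   -4.1 133.6] tool yaw -0.008
delta in final tool axes [  4.1  -0.1 133.9]
```

Emit:
drive_tool:
  targets:
    - {"delta_pos":[0,0,-45],"yaw":0}
    - {"delta_pos":[0,0,0],"yaw":0.0}
    - {"delta_pos":[0,0,0],"yaw":0.0}
    - {"delta_pos":[0,0,0],"yaw":0.0}
    - {"delta_pos":[0,0,0],"yaw":0}

```text
time_s: 9.85
eef_pos: [0.5146, 0.4193, 0.2162]
orientation: [[-0.98, 0.196, 0.037], [0.197, 0.98, 0.019], [-0.033, 0.026, -0.999]]
ft_force: [0.2, 0.4, 0.4]
width: 0.0854
```

```bash
python3 - <<'E'
from h import *
state([0.515,.4223,.040],-0.19)
E
```

```text
t 9.85 pos [0.5146 0.4193 0.2162] inst [ -7.4 506.7 216.2] yaw -0.1978 tilt [0.037  0.0187] F [0.2 0.4 0.4] M [0.01 0.02 0.01] w 0.0854 q6 -0.76
tool delta mm [  5.9  -1.5 176.1] tool yaw -0.008
delta in final tool axes [  0.1   3.1 176.2]
```

Emit:
drive_tool:
  targets:
    - {"delta_pos":[2,0,15],"yaw":-0.008}
    - {"delta_pos":[2,-1,25],"yaw":0.0}
    - {"delta_pos":[1,-1,25],"yaw":0.0}
    - {"delta_pos":[0,0,25],"yaw":0.0}
    - {"delta_pos":[0,0,10],"yaw":0}

```text
time_s: 10.35
eef_pos: [0.5123, 0.4201, 0.1093]
orientation: [[-0.982, 0.187, 0.038], [0.187, 0.982, 0.019], [-0.033, 0.026, -0.999]]
ft_force: [-0.5, -0.2, -0.5]
width: 0.0856
```

```bash
python3 - <<'E'
from h import *
state([0.515,.4223,.040],-0.19)
cv2.imwrite('pics/d_side.png',snapshot('side')[0])
E
```

```text
t 10.35 pos [0.5123 0.4201 0.1093] inst [ -9.6 507.8 109.3] yaw -0.1878 tilt [0.0377 0.0193] F [-0.5 -0.2 -0.5] M [-0.05  0.    0.03] w 0.0856 q6 -0.77
tool delta mm [ 0.   0.8 69.4] tool yaw 0.002
delta in final tool axes [-2.3  2.6 69.3]
```

View pics/d_side.png

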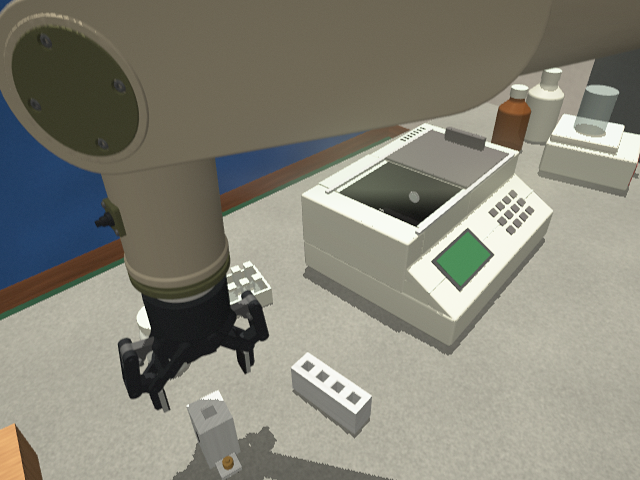

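Emit:
drive_tool:
  targets:
    - {"delta_pos":[0,0,20],"yaw":0}
    - {"delta_pos":[0,1,22],"yaw":0.0}
    - {"delta_pos":[0,0,16],"yaw":0.0}
    - {"delta_pos":[0,0,5],"yaw":0.0}
    - {"delta_pos":[0,0,0],"yaw":0}

```text
time_s: 10.9
eef_pos: [0.515, 0.4226, 0.0444]
orientation: [[-0.982, 0.186, 0.038], [0.187, 0.982, 0.019], [-0.033, 0.026, -0.999]]
ft_force: [-1.2, 0.0, 0.7]
width: 0.0855
```

```bash
python3 - <<'E'
from h import *
state([0.515,.4223,.040],-0.19)
cv2.imwrite('pics/e_wrist.png',snapshot('wrist')[0])
E
```

```text
t 10.9 pos [0.515  0.4226 0.0444] inst [ -6.7 510.1  44.4] yaw -0.1871 tilt [0.0376 0.0193] F [-1.2  0.   0.7] M [-0.05  0.04  0.04] w 0.0855 q6 -0.77
tool delta mm [ 0.1 -0.5  4.4] tool yaw 0.003
delta in final tool axes [-0.  -0.3  4.4]
```

View pics/e_wrist.png

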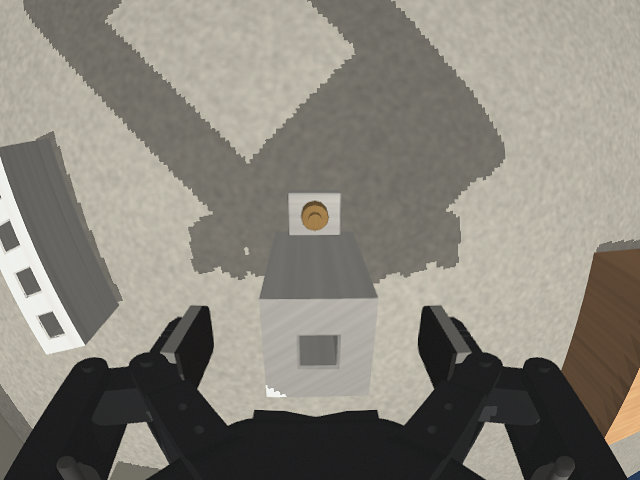

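Emit:
drive_tool:
  targets:
    - {"delta_pos":[0,0,2],"yaw":0}
    - {"delta_pos":[0,0,0],"yaw":0.0}
    - {"delta_pos":[0,0,0],"yaw":0.0}
    - {"delta_pos":[0,0,0],"yaw":0.0}
    - {"delta_pos":[0,0,0],"yaw":0}
  grip: -1
  force: 70

```text
time_s: 11.45
eef_pos: [0.5171, 0.424, 0.0467]
orientation: [[-0.982, 0.186, 0.042], [0.187, 0.982, 0.022], [-0.037, 0.03, -0.999]]
ft_force: [0.2, -0.8, -4.4]
width: 0.0391
```

```bash
python3 - <<'E'
from h import *
state([0.515,.4223,.040],-0.19)
E
```

```text
t 11.45 pos [0.5171 0.424  0.0467] inst [ -4.5 511.2  46.7] yaw -0.187 tilt [0.0422 0.0225] F [ 0.2 -0.8 -4.4] M [-0.01  0.01 -0.05] w 0.0391 q6 -0.77
tool delta mm [ 2.  -2.3  6.5] tool yaw 0.003
delta in final tool axes [ 1.8 -2.1  6.7]
```

Emit:
drive_tool:
  targets:
    - {"delta_pos":[0,0,3],"yaw":0}
    - {"delta_pos":[0,0,4],"yaw":0.0}
    - {"delta_pos":[0,0,4],"yaw":0.0}
    - {"delta_pos":[0,0,4],"yaw":0.0}
    - {"delta_pos":[0,0,4],"yaw":0}

```text
time_s: 11.95
eef_pos: [0.5179, 0.4241, 0.0466]
orientation: [[-0.982, 0.185, 0.042], [0.186, 0.982, 0.02], [-0.037, 0.027, -0.999]]
ft_force: [-15.6, -12.8, 28.6]
width: 0.0391
```

```bash
python3 - <<'E'
from h import *
state([0.515,.4223,.040],-0.19)
E
```

```text
t 11.95 pos [0.5179 0.4241 0.0466] inst [ -3.6 511.3  46.6] yaw -0.1866 tilt [0.0416 0.0201] F [-15.6 -12.8  28.6] M [-2.2   2.71 -0.12] w 0.0391 q6 -0.77
tool delta mm [ 2.8 -2.5  6.5] tool yaw 0.003
delta in final tool axes [ 2.5 -2.3  6.6]
```

Emit:
drive_tool:
  targets:
    - {"delta_pos":[0,0,-10],"yaw":0}
    - {"delta_pos":[0,0,-25],"yaw":0.0}
    - {"delta_pos":[0,0,-40],"yaw":0.0}
    - {"delta_pos":[0,0,-45],"yaw":0.0}
    - {"delta_pos":[0,0,-45],"yaw":0}

```text
time_s: 12.45
eef_pos: [0.5049, 0.4167, 0.2044]
orientation: [[-0.982, 0.186, 0.024], [0.186, 0.983, 0.008], [-0.022, 0.012, -1.0]]
ft_force: [1.0, -0.1, -3.6]
width: 0.0391
```

```bash
python3 - <<'E'
from h import *
state(I2W(43,85,250),YAW)
t=cv2.imread("pics/c_top.png"); g=cv2.cvtColor(t,cv2.COLOR_BGR2GRAY)
x0,y0,x1,y1=371,212,410,250
m=(g>110).astype(np.uint8); M=np.zeros_like(m); M[y0:y1,x0:x1]=m[y0:y1,x0:x1]
M=cv2.morphologyEx(M,cv2.MORPH_CLOSE,np.ones((3,3)))
for c in cv2.findContours(M,0,1)[0]:
    if cv2.contourArea(c)<15: continue
    r=cv2.minAreaRect(c); b=cv2.boxPoints(r)
    W=np.array([plane("top",*p,.102) for p in b]); print(r); print(W, [W2I(w).round(1) for w in W])
f=lambda u,v:(330-.4+u/5.5,160-.4+v/4.2)
for p in [(295,247),(390,242),(393,260),(297,268),(262,280),(289,275),(301,355),(275,360)]:
    w=plane("top",*f(*p),.102); print(p,w,W2I(w).round(1))
for p in [(190,170),(233,510),(215,370)]: print("left opening edge",W2I(plane("top",*f(*p),.160)).round(1))
s=cv2.imread("pics/d_side.png")
cv2.imwrite("pics/z6.png",cv2.resize(s[150:240,320:470],None,fx=5.3,fy=5.3,interpolation=cv2.INTER_CUBIC))
E
```

```text
t 12.45 pos [0.5049 0.4167 0.2044] inst [-17.3 505.  204.4] yaw -0.1869 tilt [0.0236 0.0078] F [ 1.  -0.1 -3.6] M [ 0.05 -0.02 -0.01] w 0.0391 q6 -0.77
tool delta mm [-173.4 -387.2  -46.5] tool yaw -0.276
delta in final tool axes [ -60.3 -420.   -45.6]
((380.64849853515625, 234.98513793945312), (18.408187866210938, 5.074689865112305), 84.2894058227539)
[[0.6169 0.0347 0.102 ]
 [0.618  0.0245 0.102 ]
 [0.5811 0.0217 0.102 ]
 [0.58   0.0318 0.102 ]] [array([ 60.3, 114.5, 102. ]), array([ 60.5, 104.4, 102. ]), array([ 23.5, 104.8, 102. ]), array([ 23.4, 114.9, 102. ])]
((392.0, 220.5), (5.0, 16.0), 90.0)
[[ 0.6334  0.0207  0.102 ]
 [ 0.6335 -0.0115  0.102 ]
 [ 0.6233 -0.0112  0.102 ]
 [ 0.6232  0.0209  0.102 ]] [array([ 75.5,  99.2, 102. ]), array([ 72.7,  67.1, 102. ]), array([ 62.6,  68.3, 102. ]), array([ 65.4, 100.3, 102. ])]
(295, 247) [0.6325 0.0222 0.102 ] [ 74.8 100.8 102. ]
(390, 242) [ 0.6351 -0.0125  0.102 ] [ 74.2  65.9 102. ]
(393, 260) [ 0.6263 -0.0134  0.102 ] [ 65.4  65.8 102. ]
(297, 268) [0.6224 0.0217 0.102 ] [ 64.6 101.2 102. ]
(262, 280) [0.6165 0.0346 0.102 ] [ 59.9 114.5 102. ]
(289, 275) [0.619  0.0247 0.102 ] [ 61.5 104.5 102. ]
(301, 355) [0.5806 0.0212 0.102 ] [ 23.  104.4 102. ]
(275, 360) [0.5782 0.0307 0.102 ] [ 21.4 114.  102. ]
left opening edge [102.7 143.3 160. ]
left opening edge [-50.6 145.  160. ]
left opening edge [ 11.6 144.4 160. ]
```

View pics/z6.png

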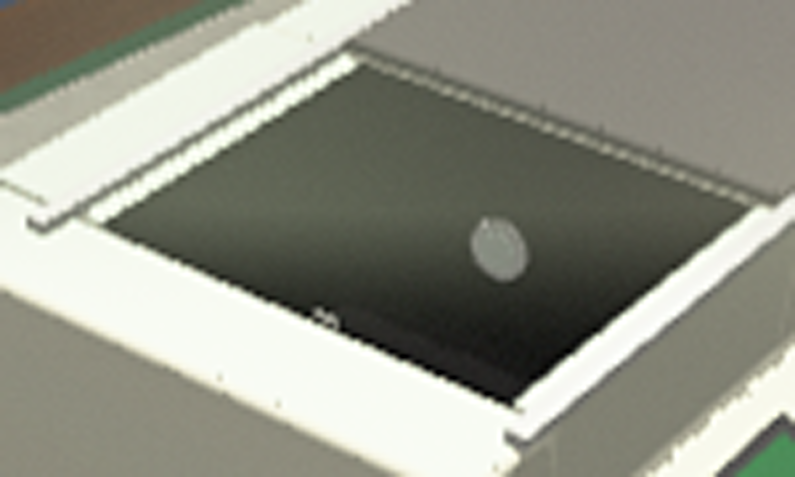

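Emit:
drive_tool:
  targets:
    - {"delta_pos":[0,0,-20],"yaw":0}
    - {"delta_pos":[-5,-15,-30],"yaw":-0.05}
    - {"delta_pos":[-10,-35,-10],"yaw":-0.08}
    - {"delta_pos":[-10,-42,0],"yaw":-0.08}
    - {"delta_pos":[-8,-45,0],"yaw":-0.08}

```text
time_s: 12.95
eef_pos: [0.5288, 0.2813, 0.2751]
orientation: [[-0.992, -0.121, 0.035], [-0.121, 0.993, 0.018], [-0.037, 0.014, -0.999]]
ft_force: [0.4, -0.5, -4.7]
width: 0.0392
```

```bash
python3 - <<'E'
from h import *
state(I2W(29,73,250),YAW)
E
```

```text
t 12.95 pos [0.5288 0.2813 0.2751] inst [ -5.5 368.1 275.1] yaw 0.1215 tilt [0.0349 0.0179] F [ 0.4 -0.5 -4.7] M [-0.04 -0.1   0.01] w 0.0392 q6 -1.29
tool delta mm [ -24.1 -296.4   22. ] tool yaw 0.033
delta in final tool axes [ -34.5 -295.1   25.1]
```

Emit:
drive_tool:
  targets:
    - {"delta_pos":[-4,-46,0],"yaw":0.015}
    - {"delta_pos":[-5,-46,0],"yaw":0.01}
    - {"delta_pos":[-6,-46,0],"yaw":0}
    - {"delta_pos":[-6,-46,0],"yaw":0}
    - {"delta_pos":[-6,-40,0],"yaw":0}

```text
time_s: 13.45
eef_pos: [0.5789, 0.0529, 0.2718]
orientation: [[-0.994, -0.101, 0.035], [-0.1, 0.995, 0.018], [-0.036, 0.015, -0.999]]
ft_force: [0.4, 0.3, -4.1]
width: 0.0387
```

```bash
python3 - <<'E'
from h import *
state(I2W(29,73,250),YAW)
E
```

```text
t 13.45 pos [0.5789 0.0529 0.2718] inst [ 24.1 136.1 271.8] yaw 0.101 tilt [0.0346 0.0182] F [ 0.4  0.3 -4.1] M [ 0.02  0.01 -0.02] w 0.0387 q6 -1.68
tool delta mm [ -3.4 -63.4  21. ] tool yaw 0.012
delta in final tool axes [ -4.9 -63.1  21.8]
```

Emit:
drive_tool:
  targets:
    - {"delta_pos":[-1,-30,0],"yaw":0.01}
    - {"delta_pos":[-2,-22,5],"yaw":0.0}
    - {"delta_pos":[0,-8,8],"yaw":0}
    - {"delta_pos":[0,0,0],"yaw":0}
    - {"delta_pos":[0,0,0],"yaw":0}

```text
time_s: 13.95
eef_pos: [0.5876, -0.0146, 0.2551]
orientation: [[-0.996, -0.083, 0.032], [-0.082, 0.996, 0.017], [-0.033, 0.015, -0.999]]
ft_force: [-0.2, 0.6, -4.0]
width: 0.039
```

```bash
python3 - <<'E'
from h import *
state(I2W(29,73,250),YAW)
for n in ('side','top','wrist'): cv2.imwrite(f'pics/f_{n}.png',snapshot(n)[0])
E
```

```text
t 13.95 pos [ 0.5876 -0.0146  0.2551] inst [ 26.7  68.1 255.1] yaw 0.0827 tilt [0.0317 0.0173] F [-0.2  0.6 -4. ] M [-0.02  0.    0.05] w 0.039 q6 -1.78
tool delta mm [-2.1  4.8  5.3] tool yaw -0.006
delta in final tool axes [-2.3  4.9  5.1]
```

View pics/f_side.png

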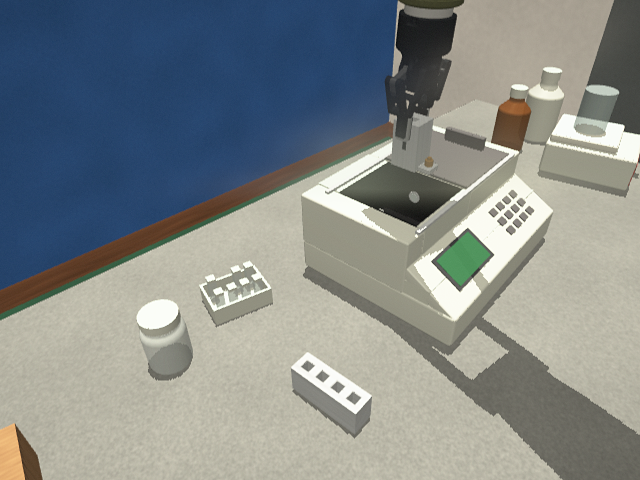

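View pics/f_wrist.png

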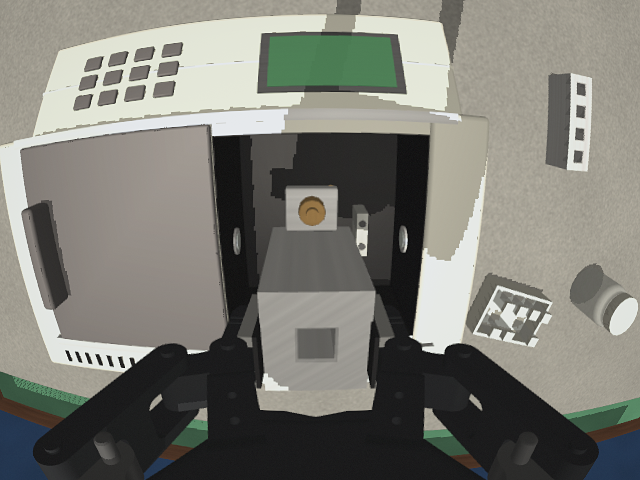

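Emit:
drive_tool:
  targets:
    - {"delta_pos":[0,1,15],"yaw":-0.006}
    - {"delta_pos":[1,0,25],"yaw":0.0}
    - {"delta_pos":[1,0,25],"yaw":0}
    - {"delta_pos":[1,0,25],"yaw":0}
    - {"delta_pos":[0,0,15],"yaw":0}

```text
time_s: 14.6
eef_pos: [0.5905, -0.0066, 0.1486]
orientation: [[-0.994, -0.098, 0.041], [-0.097, 0.995, 0.017], [-0.042, 0.013, -0.999]]
ft_force: [-0.2, -0.1, -4.7]
width: 0.0391
```

```bash
python3 - <<'E'
from h import *
state(I2W(29,72,122),YAW)
E
```

```text
t 14.6 pos [ 0.5905 -0.0066  0.1486] inst [ 30.4  75.9 148.6] yaw 0.0981 tilt [0.0406 0.0174] F [-0.2 -0.1 -4.7] M [ 0.01  0.1  -0.02] w 0.0391 q6 -1.79
tool delta mm [ 2.5 -4.2 26.4] tool yaw 0.009
delta in final tool axes [ 1.4 -3.9 26.6]
```

Emit:
drive_tool:
  targets:
    - {"delta_pos":[1,-2,10],"yaw":0.009}
    - {"delta_pos":[1,-1,10],"yaw":0.0}
    - {"delta_pos":[0,0,3],"yaw":0}
    - {"delta_pos":[0,0,0],"yaw":0}
    - {"delta_pos":[0,0,0],"yaw":0}

```text
time_s: 15.1
eef_pos: [0.5876, -0.0072, 0.1203]
orientation: [[-0.995, -0.091, 0.036], [-0.091, 0.996, 0.018], [-0.037, 0.015, -0.999]]
ft_force: [-0.5, 0.1, -4.1]
width: 0.0392
```

```bash
python3 - <<'E'
from h import *
state(I2W(29,72,117),YAW)
for n in ('side','top','wrist'): cv2.imwrite(f'pics/g_{n}.png',snapshot(n)[0])
E
```

```text
t 15.1 pos [ 0.5876 -0.0072  0.1203] inst [ 27.4  75.5 120.3] yaw 0.0916 tilt [0.0359 0.0183] F [-0.5  0.1 -4.1] M [-0.02  0.07  0.01] w 0.0392 q6 -1.78
tool delta mm [-1.5 -3.5  3.3] tool yaw 0.003
delta in final tool axes [-1.6 -3.5  3.3]
```

View pics/g_wrist.png

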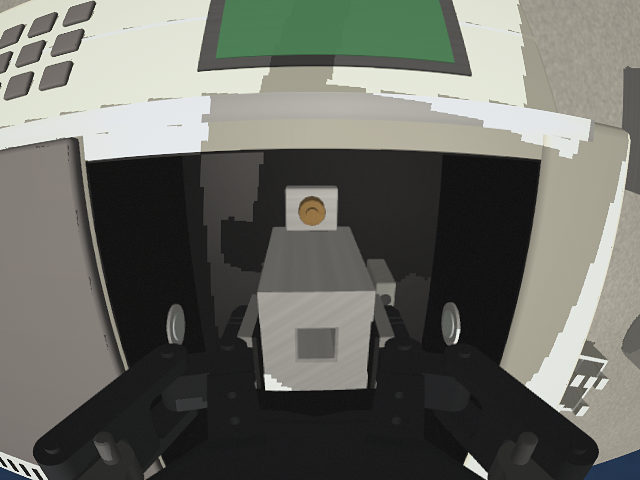

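View pics/g_top.png

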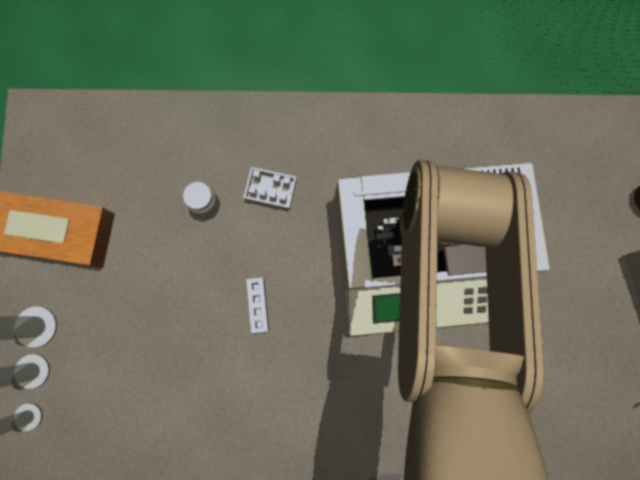

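Emit:
drive_tool:
  targets:
    - {"delta_pos":[0,0,3],"yaw":0.003}
    - {"delta_pos":[0,0,2],"yaw":0.0}
    - {"delta_pos":[0,0,2],"yaw":0}
    - {"delta_pos":[0,0,2],"yaw":0}
    - {"delta_pos":[0,0,2],"yaw":0}

```text
time_s: 15.75
eef_pos: [0.5915, -0.0076, 0.1168]
orientation: [[-0.995, -0.088, 0.045], [-0.087, 0.996, 0.018], [-0.046, 0.014, -0.999]]
ft_force: [-4.9, -0.3, 9.3]
width: 0.0388
```

```bash
python3 - <<'E'
from h import *
state(I2W(43,85,117),YAW)
E
```

```text
t 15.75 pos [ 0.5915 -0.0076  0.1168] inst [ 31.3  74.8 116.8] yaw 0.0882 tilt [0.0445 0.0176] F [-4.9 -0.3  9.3] M [0.26 1.16 0.1 ] w 0.0388 q6 -1.78
tool delta mm [-11.7  10.3   0.5] tool yaw -0.001
delta in final tool axes [-11.7  10.2  -0.2]
```

Emit:
drive_tool:
  targets:
    - {"delta_pos":[-3,3,0],"yaw":0}
    - {"delta_pos":[-3,3,0.5],"yaw":0.0}
    - {"delta_pos":[-2,3,0.5],"yaw":0}
    - {"delta_pos":[-2,2,0.5],"yaw":0}
    - {"delta_pos":[-1,1,0.5],"yaw":0}

```text
time_s: 16.25
eef_pos: [0.6024, 0.0045, 0.1169]
orientation: [[-0.995, -0.088, 0.045], [-0.087, 0.996, 0.014], [-0.046, 0.01, -0.999]]
ft_force: [-9.1, -9.6, 7.8]
width: 0.0391
```

```bash
python3 - <<'E'
from h import *
state(I2W(43,85,117),YAW)
E
```

```text
t 16.25 pos [0.6024 0.0045 0.1169] inst [ 43.2  85.8 116.9] yaw 0.0882 tilt [0.045  0.0142] F [-9.1 -9.6  7.8] M [-1.52  1.58  0.19] w 0.0391 q6 -1.75
tool delta mm [ 0.2 -0.8 -0.1] tool yaw -0.001
delta in final tool axes [ 0.2 -0.8 -0.1]
```

Emit:
drive_tool:
  targets:
    - {"delta_pos":[-2,1,0.5],"yaw":0}
    - {"delta_pos":[-2,1,0.5],"yaw":0.0}
    - {"delta_pos":[-2,1,0.5],"yaw":0}
    - {"delta_pos":[-2,1.5,0.5],"yaw":0}
    - {"delta_pos":[-2,1.5,0.5],"yaw":0}

```text
time_s: 16.75
eef_pos: [0.6051, 0.0049, 0.1171]
orientation: [[-0.996, -0.088, 0.027], [-0.088, 0.996, 0.002], [-0.027, -0.0, -1.0]]
ft_force: [-15.5, -8.2, 11.6]
width: 0.0391
```

```bash
python3 - <<'E'
from h import *
state(I2W(43,85,117),YAW)
E
```

```text
t 16.75 pos [0.6051 0.0049 0.1171] inst [ 45.9  86.  117.1] yaw 0.0877 tilt [0.0269 0.0022] F [-15.5  -8.2  11.6] M [-1.21  2.47  0.23] w 0.0391 q6 -1.74
tool delta mm [ 2.9 -1.   0. ] tool yaw -0.001
delta in final tool axes [ 2.9 -1.   0.1]
```

```bash
cat >> h.py <<'E'
def wcloud(name):
    s=sensors.observe(); p,d=snapshot("wrist"); cv2.imwrite(f"pics/{name}.png",p)
    c=calibration("wrist"); K=c["mtx"]; M=c["mount"]
    v,u=np.mgrid[0:480,0:640].astype(float)
    a=(u-K[0,2])/K[0,0]; b=(v-K[1,2])/K[1,1]; r=np.hypot(a,b)+1e-12
    X=np.tan(r)/r*a*d; Y=np.tan(r)/r*b*d
    P=np.stack([X,Y,d],-1)@M[:3,:3].T+M[:3,3]
    R=np.array(s["orientation"]); W=P@R.T+np.array(s["eef_pos"])
    W[d<=0]=np.nan; return p,P,W
def fitp(Q):
    Q=Q[np.isfinite(Q).all(1)]; 
    for _ in range(4):
        c=np.median(Q,0) if _==0 else Q.mean(0); n=np.linalg.svd(Q-Q.mean(0),full_matrices=False)[2][2]; 
        e=(Q-Q.mean(0))@n; k=abs(e)<max(2*np.std(e),2e-4)
        if k.all(): break
        Q=Q[k]
    return n*np.sign(n[2]),Q.mean(0),np.std((Q-Q.mean(0))@n),len(Q)
E
python3 - <<'E'
from h import *
p,P,W=wcloud("k_wrist"); np.save("k_W.npy",W)
state()
E
```

```text
t 16.8 pos [0.6051 0.005  0.1171] inst [ 45.9  86.  117.1] yaw 0.0877 tilt [0.0266 0.0021] F [-17.1  -8.8  11.6] M [-1.3   2.66  0.22] w 0.0391 q6 -1.74
```

View pics/k_wrist.png

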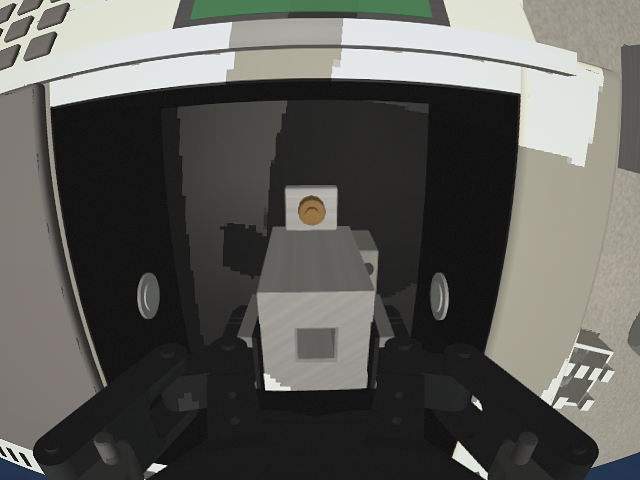

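```bash
cat >> h.py <<'E'
def check(W):
    m=np.zeros(W.shape[:2],bool); m[296:386,268:364]=1; m[322:366,290:342]=0; m[370:,:300]=0
    f=np.zeros_like(m); f[115:215,185:270]=1; f[115:180,300:420]=1
    h=np.zeros_like(m); h[180:300,525:590]=1
    g=np.zeros_like(m); g[190:225,290:334]=1; g[196:226,296:328]=0
    nf=None
    for n,k in (("floor",f),("top",m),("housing",h),("lug",g)):
        r=fitp(W[k]); print(n,"n",r[0],"c inst",W2I(r[1]).round(2),"sd",round(r[2]*1e3,2),r[3])
    # front face of block
    k=np.zeros_like(m); k[240:286,285:345]=1; r=fitp(W[k]); n=r[0]*np.sign(-r[0][0]); print("front n",n,"yaw",np.arctan2(-n[1],-n[0]).round(4),"elev",n[2].round(4),W2I(r[1]).round(2),r[2],r[3])
E
python3 -c "
from h import *
check(np.load('k_W.npy'))"
```

```text
floor n [-0.0004 -0.0002  1.    ] c inst [-15.88  72.55  71.21] sd 0.51 14439
top n [0.0115 0.0356 0.9993] c inst [ 40.74  86.78 146.88] sd 0.4 5139
housing n [0.0008 0.0038 1.    ] c inst [ -0.58 164.51 161.23] sd 0.44 6831
lug n [0.0078 0.0307 0.9995] c inst [ 6.57 83.72 80.38] sd 0.51 541
front n [-0.9961 -0.0873  0.0103] yaw 0.0874 elev 0.0103 [ 21.5   85.24 120.27] 0.00021011583334169218 2447
```

Emit:
drive_tool:
  targets:
    - {"delta_pos":[2,-2,0],"yaw":0}
    - {"delta_pos":[0,0,0],"yaw":0.0}
    - {"delta_pos":[0,0,0],"yaw":0}
    - {"delta_pos":[0,0,0],"yaw":0}
    - {"delta_pos":[0,0,0],"yaw":0}

```text
time_s: 17.3
eef_pos: [0.6037, 0.0029, 0.1172]
orientation: [[-0.996, -0.088, 0.027], [-0.088, 0.996, 0.002], [-0.027, -0.001, -1.0]]
ft_force: [-1.4, -0.8, -1.1]
width: 0.0389
```

Emit:
drive_tool:
  targets:
    - {"delta_pos":[0,0,0],"yaw":0}
    - {"delta_pos":[0,0,0],"yaw":0.0}
    - {"delta_pos":[0,0,0],"yaw":0}
    - {"delta_pos":[0,0,0],"yaw":0}
    - {"delta_pos":[0,0,0],"yaw":0}
  grip: 0.25

```text
time_s: 17.8
eef_pos: [0.6052, 0.0036, 0.1182]
orientation: [[-0.996, -0.088, 0.03], [-0.088, 0.996, 0.002], [-0.03, -0.0, -1.0]]
ft_force: [0.1, 0.4, 0.5]
width: 0.0533
```

```bash
python3 - <<'E'
from h import *
state(I2W(43,85,117),YAW)
p,P,W=wcloud("l_wrist"); check(W)
E
```

```text
t 17.8 pos [0.6052 0.0036 0.1182] inst [ 45.9  84.7 118.2] yaw 0.0883 tilt [0.03   0.0024] F [0.1 0.4 0.5] M [-0.03 -0.02  0.05] w 0.0533 q6 -1.74
tool delta mm [2.9 0.3 1.1] tool yaw -0.001
delta in final tool axes [2.9 0.3 1.2]
floor n [ 0.0007 -0.0001  1.    ] c inst [-15.7   70.97  71.19] sd 0.51 14362
top n [ 0.0013 -0.0004  1.    ] c inst [ 40.84  84.83 146.17] sd 0.46 5103
housing n [-0.0014  0.0039  1.    ] c inst [ -0.52 164.01 161.19] sd 0.45 6874
lug n [0.003  0.0012 1.    ] c inst [ 7.51 82.39 79.21] sd 0.49 511
front n [-0.9963 -0.0855 -0.0017] yaw 0.0856 elev -0.0017 [ 19.72  83.94 125.31] 0.0002133581156140285 2447
```

View pics/l_wrist.png

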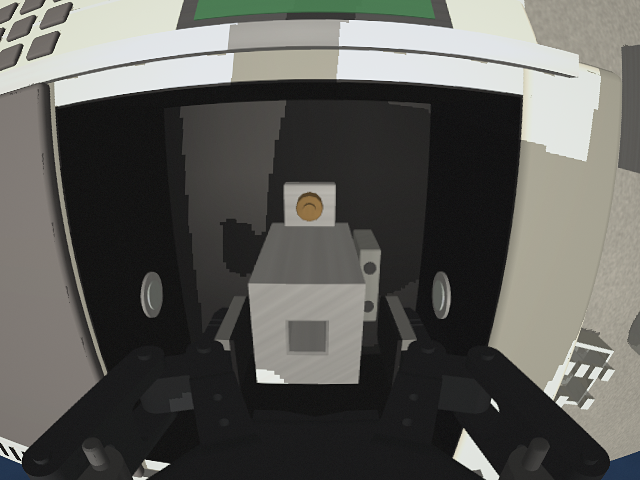

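Emit:
drive_tool:
  targets:
    - {"delta_pos":[2,-1,3],"yaw":0.0}
    - {"delta_pos":[1,-1,4],"yaw":0.0}
    - {"delta_pos":[0,0,3],"yaw":0}
    - {"delta_pos":[0,0,0],"yaw":0}
    - {"delta_pos":[0,0,0],"yaw":0}

```text
time_s: 18.35
eef_pos: [0.6021, 0.0011, 0.1068]
orientation: [[-0.996, -0.088, 0.029], [-0.088, 0.996, 0.002], [-0.03, -0.0, -1.0]]
ft_force: [1.3, 0.8, -0.7]
width: 0.0535
```

```bash
python3 - <<'E'
from h import *
state(I2W(42.5,83.5,107),YAW)
E
```

```text
t 18.35 pos [0.6021 0.0011 0.1068] inst [ 42.6  82.4 106.8] yaw 0.0881 tilt [0.0295 0.0025] F [ 1.3  0.8 -0.7] M [-0.03  0.07 -0.03] w 0.0535 q6 -1.75
tool delta mm [ 0.1  1.1 -0.2] tool yaw -0.001
delta in final tool axes [ 0.1  1.1 -0.2]
```

Emit:
drive_tool:
  targets:
    - {"delta_pos":[0,0.5,0],"yaw":0.0}
    - {"delta_pos":[0,0,0],"yaw":0.0}
    - {"delta_pos":[0,0,0],"yaw":0}
    - {"delta_pos":[0,0,0],"yaw":0}
    - {"delta_pos":[0,0,0],"yaw":0}
  grip: -1
  force: 80

```text
time_s: 18.85
eef_pos: [0.6023, 0.0015, 0.107]
orientation: [[-0.996, -0.088, 0.03], [-0.088, 0.996, 0.002], [-0.03, -0.0, -1.0]]
ft_force: [-0.4, 0.1, -0.9]
width: 0.0391
```

```bash
python3 - <<'E'
from h import *
state(I2W(42.5,83.5,107),YAW)
p,P,W=wcloud("m_wrist"); check(W)
E
```

```text
t 18.85 pos [0.6023 0.0015 0.107 ] inst [ 42.8  82.8 107. ] yaw 0.088 tilt [0.0298 0.0022] F [-0.4  0.1 -0.9] M [-0.03  0.02  0.03] w 0.0391 q6 -1.75
tool delta mm [ 0.3  0.7 -0. ] tool yaw -0.001
delta in final tool axes [0.3 0.7 0. ]
floor n [0.0002 0.0003 1.    ] c inst [-19.79  70.04  71.22] sd 0.5 14373
top n [-0.0036  0.0004  1.    ] c inst [ 33.08  83.8  146.17] sd 0.54 4351
housing n [ 0.0044 -0.0195  0.9998] c inst [ -6.6  154.45 161.11] sd 0.53 6580
lug n [-0.5164 -0.0535  0.8547] c inst [ 1.77 80.44 76.83] sd 2.32 594
front n [-0.9959 -0.0908 -0.0028] yaw 0.0909 elev -0.0028 [ 19.94  82.06 106.4 ] 0.00020134535634939112 2408
```

View pics/m_wrist.png

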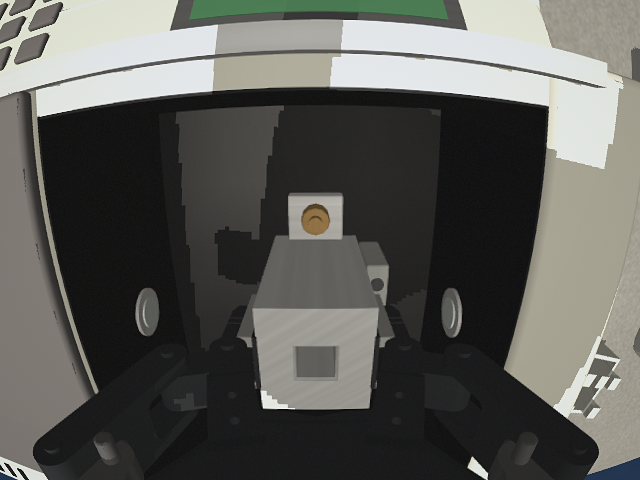

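Emit:
drive_tool:
  targets:
    - {"delta_pos":[0,1,2],"yaw":0.0}
    - {"delta_pos":[-1,1,3],"yaw":0.0}
    - {"delta_pos":[-1,1.5,3],"yaw":0}
    - {"delta_pos":[-1,1.5,3],"yaw":0}
    - {"delta_pos":[-1,1.5,3],"yaw":0}

```text
time_s: 19.4
eef_pos: [0.6036, 0.0021, 0.1071]
orientation: [[-0.996, -0.086, 0.025], [-0.086, 0.996, -0.008], [-0.024, -0.01, -1.0]]
ft_force: [-20.7, -6.4, 26.4]
width: 0.0391
```

```bash
sed -i 's/m\[296:386,268:364\]=1; m\[322:366,290:342\]=0; m\[370:,:300\]=0/m[314:400,268:366]=1; m[338:384,288:344]=0; m[380:,:300]=0/; s/h\[180:300,525:590\]/h[200:300,560:590]/; s/k\[240:286,285:345\]/k[250:300,285:345]/; s/g\[190:225,290:334\]=1; g\[196:226,296:328\]=0/g[197:232,293:338]=1; g[200:236,298:332]=0/' h.py; python3 - <<'E'
from h import *
state(I2W(43,85,107),YAW)
p,P,W=wcloud("n_wrist"); check(W)
E
```

```text
t 19.4 pos [0.6036 0.0021 0.1071] inst [ 44.2  83.3 107.1] yaw 0.0863 tilt [ 0.0246 -0.0078] F [-20.7  -6.4  26.4] M [-0.58  3.07 -0.02] w 0.0391 q6 -1.73
tool delta mm [1.2 1.7 0. ] tool yaw -0.003
delta in final tool axes [1.2 1.7 0.1]
floor n [ 0.0004 -0.0003  1.    ] c inst [-18.54  70.06  71.22] sd 0.5 14295
top n [0.0076 0.0093 0.9999] c inst [ 38.76  85.28 146.38] sd 0.4 4651
housing n [-0.0049  0.016   0.9999] c inst [ -2.7  161.44 161.24] sd 0.43 2622
lug n [0.0138 0.0159 0.9998] c inst [ 6.61 82.86 79.53] sd 0.5 427
front n [-0.9961 -0.0884  0.005 ] yaw 0.0885 elev 0.005 [ 21.36  82.81 118.96] 0.00021632318780679524 2659
```

Emit:
drive_tool:
  targets:
    - {"delta_pos":[1,-0.5,-0.5],"yaw":0.0}
    - {"delta_pos":[0,0,0],"yaw":0.0}
    - {"delta_pos":[0,1,0],"yaw":0}
    - {"delta_pos":[0,1,0],"yaw":0}
    - {"delta_pos":[0,1,0],"yaw":0}

```text
time_s: 19.95
eef_pos: [0.6018, 0.0034, 0.1073]
orientation: [[-0.996, -0.086, 0.023], [-0.086, 0.996, -0.01], [-0.022, -0.012, -1.0]]
ft_force: [-1.0, -5.9, -0.2]
width: 0.0397
```

```bash
 python3 - <<'E'
from h import *
state(I2W(43,85,107),YAW)
p,P,W=wcloud("o_wrist"); check(W)
E
```

```text
t 19.95 pos [0.6018 0.0034 0.1073] inst [ 42.5  84.7 107.3] yaw 0.0857 tilt [ 0.0234 -0.01  ] F [-1.  -5.9 -0.2] M [-1.14  0.2   0.11] w 0.0397 q6 -1.73
tool delta mm [-0.5  0.3  0.3] tool yaw -0.003
delta in final tool axes [-0.5  0.3  0.3]
floor n [0.0001 0.0001 1.    ] c inst [-20.46  71.42  71.23] sd 0.5 14411
top n [0.0058 0.0154 0.9999] c inst [ 37.29  86.71 146.55] sd 0.4 4659
housing n [-0.0038  0.0197  0.9998] c inst [ -4.22 163.14 161.21] sd 0.43 2627
lug n [0.0147 0.0144 0.9998] c inst [ 4.85 84.42 79.71] sd 0.43 411
front n [-0.9962 -0.0871  0.0052] yaw 0.0872 elev 0.0052 [ 19.67  84.17 119.03] 0.00023160443123722394 2714
```

Emit:
drive_tool:
  targets:
    - {"delta_pos":[0,0,2],"yaw":0.0}
    - {"delta_pos":[0,-0.5,4],"yaw":0.0}
    - {"delta_pos":[0,-1,4],"yaw":0}
    - {"delta_pos":[0,-1,4],"yaw":0}
    - {"delta_pos":[0,-1,4],"yaw":0}

```text
time_s: 20.5
eef_pos: [0.6036, 0.0029, 0.107]
orientation: [[-0.996, -0.088, 0.026], [-0.088, 0.996, -0.007], [-0.025, -0.009, -1.0]]
ft_force: [-21.5, 1.8, 31.3]
width: 0.0395
```

```bash
 python3 - <<'E'
from h import *
state(I2W(43,85,107),YAW)
p,P,W=wcloud("p_wrist"); check(W)
E
```

```text
t 20.5 pos [0.6036 0.0029 0.107 ] inst [ 44.2  84.1 107. ] yaw 0.0882 tilt [ 0.0259 -0.0066] F [-21.5   1.8  31.3] M [0.76 3.37 0.12] w 0.0395 q6 -1.74
tool delta mm [ 1.2  0.9 -0. ] tool yaw -0.001
delta in final tool axes [1.2 0.9 0. ]
floor n [-0.0001 -0.0003  1.    ] c inst [-18.51  70.88  71.2 ] sd 0.51 14407
top n [0.0068 0.0079 0.9999] c inst [ 38.85  85.95 146.33] sd 0.4 4643
housing n [-0.0076  0.019   0.9998] c inst [ -2.73 162.12 161.2 ] sd 0.44 2647
lug n [0.0214 0.0089 0.9997] c inst [ 6.65 83.63 79.58] sd 0.48 419
front n [-0.9958 -0.0919  0.0038] yaw 0.092 elev 0.0038 [ 21.36  83.4  118.96] 0.0002093907214128198 2624
```

Emit:
drive_tool:
  targets:
    - {"delta_pos":[0,0.5,0],"yaw":0.0}
    - {"delta_pos":[0,0,0],"yaw":0.0}
    - {"delta_pos":[0,0,0],"yaw":0}
    - {"delta_pos":[0,0,0],"yaw":0}
    - {"delta_pos":[0,0,0],"yaw":0}
  grip: 0.1

```text
time_s: 21.05
eef_pos: [0.6046, 0.0048, 0.1081]
orientation: [[-0.996, -0.089, 0.028], [-0.089, 0.996, -0.005], [-0.028, -0.008, -1.0]]
ft_force: [1.0, -0.1, 0.5]
width: 0.0473
```

```bash
 python3 - <<'E'
from h import *
state(I2W(43,85,107),YAW)
p,P,W=wcloud("q_wrist"); check(W)
E
```

```text
t 21.05 pos [0.6046 0.0048 0.1081] inst [ 45.4  85.9 108.1] yaw 0.0892 tilt [ 0.0283 -0.0053] F [ 1.  -0.1  0.5] M [ 0.04  0.03 -0.01] w 0.0473 q6 -1.73
tool delta mm [ 2.4 -0.9  1.1] tool yaw 0.0
delta in final tool axes [ 2.4 -0.9  1.1]
floor n [-0.0009 -0.0005  1.    ] c inst [-17.16  72.47  71.19] sd 0.5 14296
top n [ 0.0023 -0.0009  1.    ] c inst [ 40.6   87.57 146.21] sd 0.41 4654
housing n [-0.0067  0.0223  0.9997] c inst [ -1.48 164.74 161.2 ] sd 0.43 2627
lug n [ 0.0085 -0.      1.    ] c inst [ 8.24 85.53 79.14] sd 0.48 439
front n [-0.9961 -0.0885 -0.0012] yaw 0.0886 elev -0.0012 [ 20.86  85.22 123.68] 0.0002040816729660513 2613
```

View pics/q_wrist.png

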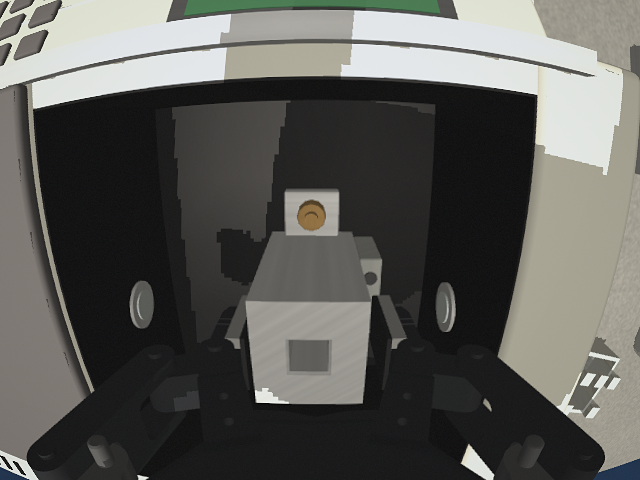

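Emit:
drive_tool:
  targets:
    - {"delta_pos":[0,0,1],"yaw":0.0}
    - {"delta_pos":[0,0,0],"yaw":0.0}
    - {"delta_pos":[0,0,0],"yaw":0}
    - {"delta_pos":[0,0,0],"yaw":0}
    - {"delta_pos":[0,0,0],"yaw":0}
  grip: -1
  force: 100

```text
time_s: 21.6
eef_pos: [0.6052, 0.0031, 0.1083]
orientation: [[-0.996, -0.088, 0.029], [-0.089, 0.996, -0.008], [-0.028, -0.01, -1.0]]
ft_force: [-1.1, -0.9, 2.0]
width: 0.0391
```

```bash
 python3 - <<'E'
from h import *
state(I2W(43,85,107),YAW)
p,P,W=wcloud("r_wrist"); check(W)
E
```

```text
t 21.6 pos [0.6052 0.0031 0.1083] inst [ 45.9  84.2 108.3] yaw 0.0884 tilt [ 0.0292 -0.0075] F [-1.1 -0.9  2. ] M [ 0.    0.23 -0.01] w 0.0391 q6 -1.73
tool delta mm [2.9 0.8 1.2] tool yaw -0.001
delta in final tool axes [2.9 0.8 1.3]
floor n [0.0007 0.0003 1.    ] c inst [-16.73  70.87  71.25] sd 0.51 14385
top n [0.0017 0.0073 1.    ] c inst [ 41.19  86.1  146.35] sd 0.4 4648
housing n [-0.005   0.0157  0.9999] c inst [ -1.   163.16 161.24] sd 0.42 2595
lug n [0.0029 0.0059 1.    ] c inst [ 8.91 83.89 79.27] sd 0.46 432
front n [-0.9957 -0.0927 -0.0016] yaw 0.0928 elev -0.0016 [ 21.18  83.59 123.99] 0.00020971155156220843 2639
```

Emit:
drive_tool:
  targets:
    - {"delta_pos":[0,0,3],"yaw":0.0}
    - {"delta_pos":[0,-1.5,4],"yaw":0.0}
    - {"delta_pos":[0,-1.5,4],"yaw":0}
    - {"delta_pos":[0,-1.5,4],"yaw":0}
    - {"delta_pos":[0,-1.5,4],"yaw":0}

```text
time_s: 22.15
eef_pos: [0.6054, 0.0027, 0.1081]
orientation: [[-0.995, -0.09, 0.028], [-0.091, 0.996, 0.0], [-0.028, -0.002, -1.0]]
ft_force: [-20.9, 7.0, 33.1]
width: 0.0387
```

Emit:
drive_tool:
  targets:
    - {"delta_pos":[0,-1.5,4],"yaw":0.0}
    - {"delta_pos":[0,-1.5,4],"yaw":0.0}
    - {"delta_pos":[0,-1.5,4],"yaw":0}
    - {"delta_pos":[0,-1.5,4],"yaw":0}
    - {"delta_pos":[0,-1.5,4],"yaw":0}

```text
time_s: 22.65
eef_pos: [0.6054, 0.0025, 0.1082]
orientation: [[-0.995, -0.094, 0.028], [-0.094, 0.996, 0.009], [-0.029, 0.006, -1.0]]
ft_force: [-21.1, 6.0, 33.0]
width: 0.0387
```

```bash
 python3 - <<'E'
from h import *
state(I2W(43,85,107),YAW)
p,P,W=wcloud("s_wrist"); check(W)
E
```

```text
t 22.65 pos [0.6054 0.0025 0.1082] inst [ 46.   83.5 108.2] yaw 0.0946 tilt [0.0279 0.009 ] F [-21.1   6.   33. ] M [ 0.76  3.51 -0.13] w 0.0387 q6 -1.76
tool delta mm [3.  1.5 1.1] tool yaw 0.006
delta in final tool axes [3.  1.5 1.2]
floor n [ 0.0002 -0.0001  1.    ] c inst [-16.5   70.4   71.19] sd 0.51 14430
top n [ 0.0052 -0.0078  1.    ] c inst [ 41.33  84.89 146.3 ] sd 0.4 4604
housing n [-0.0038  0.0082  1.    ] c inst [ -0.87 162.44 161.21] sd 0.41 2593
lug n [ 0.0011 -0.0036  1.    ] c inst [ 9.14 83.6  79.38] sd 0.48 431
front n [-0.9952 -0.0981  0.0011] yaw 0.0983 elev 0.0011 [ 21.25  82.48 124.  ] 0.00020809481554604154 2659
```

Emit:
drive_tool:
  targets:
    - {"delta_pos":[0,1.5,1],"yaw":0.007}
    - {"delta_pos":[0,1.5,1],"yaw":0.0}
    - {"delta_pos":[0,1.5,2],"yaw":0}
    - {"delta_pos":[0,2,3],"yaw":0}
    - {"delta_pos":[0,2,4],"yaw":0}

```text
time_s: 23.2
eef_pos: [0.6054, 0.0035, 0.1082]
orientation: [[-0.996, -0.087, 0.03], [-0.087, 0.996, -0.005], [-0.03, -0.007, -1.0]]
ft_force: [-23.0, -10.4, 38.9]
width: 0.0389
```

```bash
 python3 - <<'E'
from h import *
state(I2W(43,85,107),YAW)
p,P,W=wcloud("t_wrist"); check(W)
E
```

```text
t 23.2 pos [0.6054 0.0035 0.1082] inst [ 46.1  84.6 108.2] yaw 0.0868 tilt [ 0.0301 -0.0045] F [-23.  -10.4  38.9] M [-0.64  3.78  0.25] w 0.0389 q6 -1.73
tool delta mm [3.1 0.4 1.1] tool yaw -0.002
delta in final tool axes [3.1 0.4 1.2]
floor n [-0.0004  0.0002  1.    ] c inst [-16.42  71.43  71.24] sd 0.5 14318
top n [0.0022 0.0029 1.    ] c inst [ 41.34  86.34 146.28] sd 0.4 4647
housing n [-0.0014  0.0168  0.9999] c inst [ -0.72 163.49 161.26] sd 0.43 2632
lug n [0.0107 0.0017 0.9999] c inst [ 9.08 84.08 79.34] sd 0.49 429
front n [-0.9959 -0.091   0.0006] yaw 0.0911 elev 0.0006 [ 21.28  83.95 124.16] 0.00021130302097029048 2648
```

View pics/t_wrist.png

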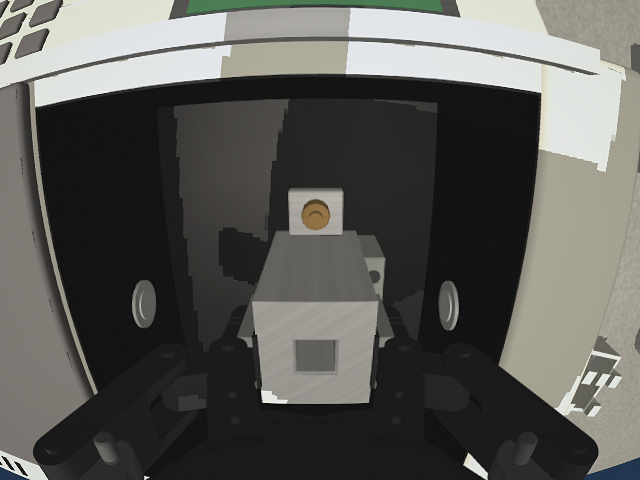

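Emit:
drive_tool:
  targets:
    - {"delta_pos":[-0.5,1.5,1],"yaw":-0.002}
    - {"delta_pos":[-1,2,1.5],"yaw":0.0}
    - {"delta_pos":[-1,2,2],"yaw":0}
    - {"delta_pos":[-1,2,2],"yaw":0}
    - {"delta_pos":[-1,2,2],"yaw":0}

```text
time_s: 23.75
eef_pos: [0.6053, 0.0037, 0.1084]
orientation: [[-0.996, -0.086, 0.022], [-0.086, 0.996, -0.019], [-0.02, -0.021, -1.0]]
ft_force: [-16.6, -9.3, 21.2]
width: 0.0389
```

```bash
 python3 - <<'E'
from h import *
state(I2W(43,85,107),YAW)
p,P,W=wcloud("u_wrist"); check(W)
E
```

```text
t 23.75 pos [0.6053 0.0037 0.1084] inst [ 46.   84.7 108.4] yaw 0.0858 tilt [ 0.0221 -0.0193] F [-16.6  -9.3  21.2] M [-0.88  2.42  0.31] w 0.0389 q6 -1.72
tool delta mm [3.  0.3 1.3] tool yaw -0.003
delta in final tool axes [3.  0.3 1.4]
floor n [ 0.0002 -0.      1.    ] c inst [-16.77  70.85  71.21] sd 0.5 14427
top n [0.0065 0.0181 0.9998] c inst [ 41.64  87.07 146.47] sd 0.41 4653
housing n [-0.0039  0.0175  0.9998] c inst [ -0.45 164.03 161.23] sd 0.45 2654
lug n [0.0065 0.0116 0.9999] c inst [ 8.68 84.35 79.77] sd 0.46 419
front n [-0.9959 -0.09    0.006 ] yaw 0.0902 elev 0.006 [ 21.41  84.37 124.49] 0.0002071171535034207 2656
```

Emit:
drive_tool:
  targets:
    - {"delta_pos":[0,0,4],"yaw":-0.003}
    - {"delta_pos":[0,-1.5,4],"yaw":0.0}
    - {"delta_pos":[0,-1.5,4],"yaw":0}
    - {"delta_pos":[0,-1.5,4],"yaw":0}
    - {"delta_pos":[0,-1.5,4],"yaw":0}

```text
time_s: 24.3
eef_pos: [0.6053, 0.0033, 0.1082]
orientation: [[-0.996, -0.09, 0.022], [-0.09, 0.996, -0.01], [-0.021, -0.012, -1.0]]
ft_force: [-21.1, 5.8, 32.4]
width: 0.0387
```

Emit:
drive_tool:
  targets:
    - {"delta_pos":[0,-1.5,4],"yaw":0.001}
    - {"delta_pos":[0,-1.5,4],"yaw":0.001}
    - {"delta_pos":[0,-1.5,4],"yaw":0}
    - {"delta_pos":[0,-1.5,4],"yaw":0}
    - {"delta_pos":[0,-1,4],"yaw":0}

```text
time_s: 24.8
eef_pos: [0.6054, 0.003, 0.1082]
orientation: [[-0.996, -0.091, 0.022], [-0.091, 0.996, -0.001], [-0.022, -0.003, -1.0]]
ft_force: [-20.4, 3.1, 31.2]
width: 0.0392
```

```bash
 python3 - <<'E'
from h import *
state(I2W(43,85,107),YAW)
p,P,W=wcloud("v_wrist"); check(W)
E
```

```text
t 24.8 pos [0.6054 0.003  0.1082] inst [ 46.   84.  108.2] yaw 0.0911 tilt [ 0.0223 -0.0014] F [-20.4   3.1  31.2] M [ 0.56  3.18 -0.12] w 0.0392 q6 -1.74
tool delta mm [3.1 1.  1.1] tool yaw 0.002
delta in final tool axes [3.  1.  1.2]
floor n [-0.0009 -0.0001  1.    ] c inst [-16.7   70.75  71.23] sd 0.49 14236
top n [0.0087 0.0028 1.    ] c inst [ 41.62  85.65 146.33] sd 0.4 4626
housing n [-0.0036  0.0193  0.9998] c inst [ -0.52 163.15 161.25] sd 0.44 2670
lug n [ 0.0021 -0.0001  1.    ] c inst [ 8.9  83.7  79.55] sd 0.51 431
front n [-0.9955 -0.0947  0.0047] yaw 0.0949 elev 0.0047 [ 21.41  83.19 124.12] 0.0002100361410323832 2634
```

Emit:
drive_tool:
  targets:
    - {"delta_pos":[2,-1.5,4],"yaw":0.003}
    - {"delta_pos":[2,-1.5,4],"yaw":0.0}
    - {"delta_pos":[2,-1.5,4],"yaw":0}
    - {"delta_pos":[2,-1.5,4],"yaw":0}
    - {"delta_pos":[2,-1,4],"yaw":0.002}

```text
time_s: 25.35
eef_pos: [0.6052, 0.0026, 0.1083]
orientation: [[-0.995, -0.09, 0.044], [-0.089, 0.996, 0.008], [-0.045, 0.004, -0.999]]
ft_force: [-7.4, 3.8, 26.2]
width: 0.0386
```

```bash
 python3 - <<'E'
from h import *
state(I2W(43,85,107),YAW)
p,P,W=wcloud("w_wrist"); check(W)
E
```

```text
t 25.35 pos [0.6052 0.0026 0.1083] inst [ 45.9  83.7 108.3] yaw 0.0897 tilt [0.0443 0.0082] F [-7.4  3.8 26.2] M [ 0.45  2.37 -0.08] w 0.0386 q6 -1.75
tool delta mm [2.9 1.3 1.2] tool yaw 0.001
delta in final tool axes [2.9 1.3 1.3]
floor n [0.0003 0.     1.    ] c inst [-16.17  70.82  71.22] sd 0.51 14409
top n [-0.0019 -0.0067  1.    ] c inst [ 40.57  85.09 146.34] sd 0.39 4559
housing n [-0.0032  0.0135  0.9999] c inst [ -1.81 162.17 161.23] sd 0.45 2677
lug n [-0.0003 -0.007   1.    ] c inst [ 9.33 83.68 79.22] sd 0.49 422
front n [-0.9956 -0.093  -0.0059] yaw 0.0931 elev -0.0059 [ 20.81  82.93 123.8 ] 0.0002209458523443625 2663
```

Emit:
drive_tool:
  targets:
    - {"delta_pos":[-0.5,1.5,1],"yaw":0.004}
    - {"delta_pos":[-0.5,1.5,1.5],"yaw":0.0}
    - {"delta_pos":[-0.5,2,2],"yaw":0}
    - {"delta_pos":[-0.5,2,3],"yaw":0}
    - {"delta_pos":[-0.5,2,3.5],"yaw":0}

```text
time_s: 25.9
eef_pos: [0.6054, 0.0036, 0.1082]
orientation: [[-0.996, -0.085, 0.04], [-0.086, 0.996, -0.007], [-0.04, -0.01, -0.999]]
ft_force: [-21.7, -9.2, 35.6]
width: 0.0388
```

```bash
 python3 - <<'E'
from h import *
state(I2W(43,85,107),YAW)
p,P,W=wcloud("x_wrist"); check(W)
for n in ('side','top'): cv2.imwrite(f'pics/x_{n}.png',snapshot(n)[0])
state()
E
```

```text
t 25.9 pos [0.6054 0.0036 0.1082] inst [ 46.1  84.6 108.2] yaw 0.0854 tilt [ 0.0404 -0.0066] F [-21.7  -9.2  35.6] M [-0.67  4.46  0.33] w 0.0388 q6 -1.73
tool delta mm [3.2 0.4 1.1] tool yaw -0.004
delta in final tool axes [3.1 0.4 1.2]
floor n [0.0002 0.0002 1.    ] c inst [-16.    71.38  71.22] sd 0.5 14320
top n [0.0005 0.0041 1.    ] c inst [ 41.    86.53 146.27] sd 0.4 4665
housing n [-0.0077  0.0166  0.9998] c inst [ -1.25 163.13 161.24] sd 0.42 2631
lug n [0.0062 0.0055 1.    ] c inst [ 9.45 84.24 79.27] sd 0.46 421
front n [-0.9958 -0.0914 -0.0026] yaw 0.0915 elev -0.0026 [ 21.16  84.11 123.95] 0.00021752310197631843 2651
t 26.05 pos [0.6054 0.0036 0.1082] inst [ 46.1  84.6 108.2] yaw 0.0853 tilt [ 0.0404 -0.0066] F [-18.7  -9.4  30.4] M [-0.86  3.97  0.3 ] w 0.0392 q6 -1.73
```

View pics/x_wrist.png

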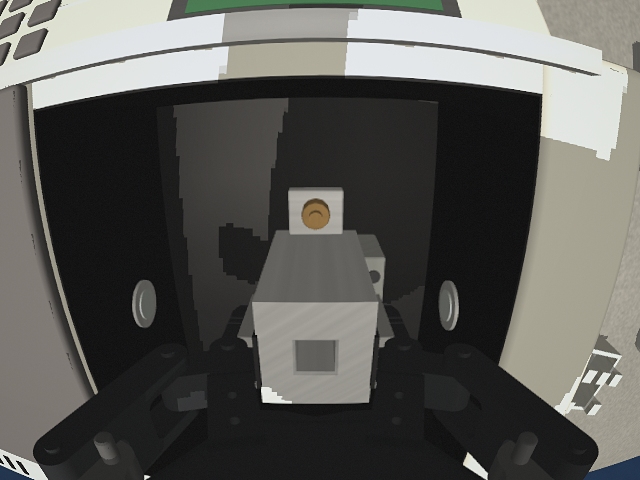

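View pics/x_side.png

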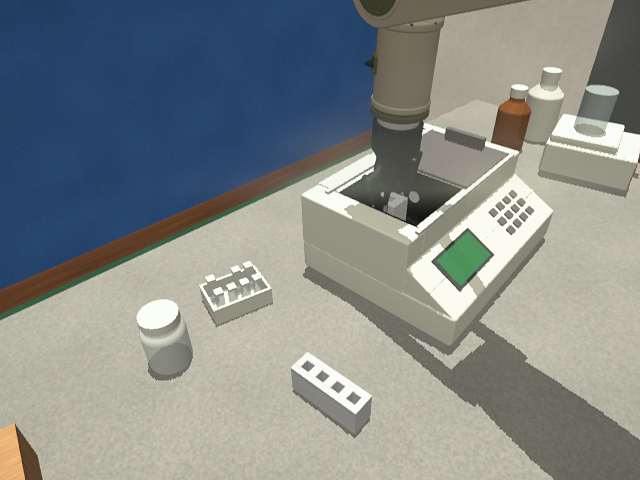

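View pics/x_top.png

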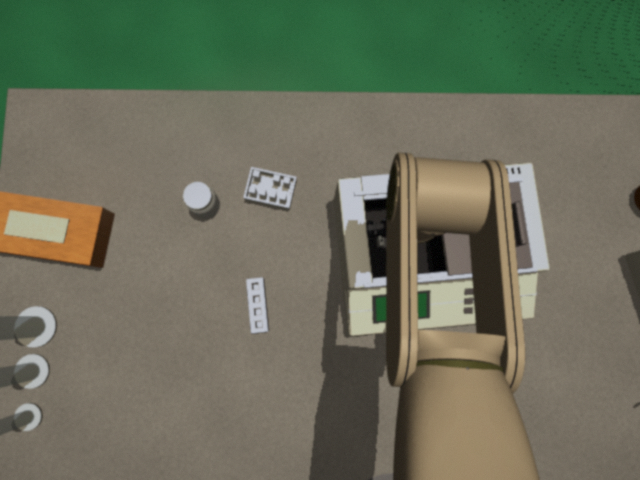

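Emit:
drive_tool:
  targets:
    - {"delta_pos":[0,-1.5,4],"yaw":-0.002}
    - {"delta_pos":[0,-1.5,4],"yaw":0.0}
    - {"delta_pos":[-0.5,2,2],"yaw":0}
    - {"delta_pos":[-0.5,3,3],"yaw":0}
    - {"delta_pos":[-0.5,3.5,3.5],"yaw":0}

```text
time_s: 26.55
eef_pos: [0.6054, 0.0037, 0.1083]
orientation: [[-0.996, -0.086, 0.038], [-0.087, 0.996, -0.015], [-0.036, -0.018, -0.999]]
ft_force: [-19.6, -16.8, 34.3]
width: 0.0392
```

```bash
 python3 - <<'E'
from h import *
state(I2W(43,85,107),YAW)
p,P,W=wcloud("y_wrist"); check(W); np.save("y_W.npy",W)
state()
I=np.stack([W2I(w) for w in W.reshape(-1,3)]).reshape(W.shape)
# left stop top points
k=(abs(I[...,2]-103.2)<2)&(I[...,1]>95)&(I[...,1]<125)&(I[...,0]>15)&(I[...,0]<70); print("stop",k.sum(), np.nanpercentile(I[k],[2,50,98],axis=0))
k=(abs(I[...,2]-146.3)<1.2)&(I[...,0]>22)&(I[...,0]<58)&(abs(I[...,1]-85)<30)
k[:300]=0; print("top y ext",np.nanpercentile(I[k],[0.5,1,99,99.5],axis=0))
E
```

```text
t 26.55 pos [0.6054 0.0037 0.1083] inst [ 46.1  84.8 108.3] yaw 0.0863 tilt [ 0.0376 -0.0151] F [-19.6 -16.8  34.3] M [-1.96  4.03  0.23] w 0.0392 q6 -1.72
tool delta mm [3.2 0.2 1.2] tool yaw -0.003
delta in final tool axes [3.1 0.2 1.3]
floor n [-0.0009 -0.      1.    ] c inst [-16.15  71.01  71.22] sd 0.5 14383
top n [0.0012 0.0137 0.9999] c inst [ 41.11  87.02 146.37] sd 0.41 4651
housing n [-0.006   0.0198  0.9998] c inst [ -1.36 163.37 161.2 ] sd 0.44 2628
lug n [0.0088 0.0129 0.9999] c inst [ 9.32 83.99 79.37] sd 0.49 427
front n [-0.9959 -0.0904 -0.0016] yaw 0.0905 elev -0.0016 [ 21.19  84.3  124.12] 0.00021769825737177624 2653
t 26.6 pos [0.6054 0.0037 0.1083] inst [ 46.1  84.8 108.3] yaw 0.0862 tilt [ 0.0376 -0.0155] F [-18.3 -16.7  30.8] M [-2.1   3.71  0.24] w 0.0391 q6 -1.72
stop 611 [[ 21.0112  96.892  101.4691]
 [ 28.4396 110.3579 103.223 ]
 [ 41.0469 113.8997 104.9209]]
top y ext [[ 22.1526  62.6783 145.1528]
 [ 22.2792  64.9417 145.1964]
 [ 57.5802 105.9636 147.4354]
 [ 57.7726 107.7324 147.4658]]
```

Emit:
drive_tool:
  targets:
    - {"delta_pos":[0,-1,4],"yaw":0}
    - {"delta_pos":[0,-1.7,4],"yaw":0.0}
    - {"delta_pos":[0,-1.7,4],"yaw":0}
    - {"delta_pos":[0,-1.7,4],"yaw":0}
    - {"delta_pos":[0,-1.7,4],"yaw":0}

```text
time_s: 27.1
eef_pos: [0.6054, 0.0031, 0.1081]
orientation: [[-0.995, -0.089, 0.036], [-0.089, 0.996, -0.004], [-0.036, -0.007, -0.999]]
ft_force: [-20.9, 5.5, 32.8]
width: 0.0389
```

Emit:
drive_tool:
  targets:
    - {"delta_pos":[0,-1.7,4],"yaw":0.001}
    - {"delta_pos":[0,-1.7,4],"yaw":0.001}
    - {"delta_pos":[0,-1.7,4],"yaw":0}
    - {"delta_pos":[0,-1.7,4],"yaw":0.001}
    - {"delta_pos":[0,-1.7,4],"yaw":0}

```text
time_s: 27.6
eef_pos: [0.6055, 0.0029, 0.1082]
orientation: [[-0.995, -0.09, 0.035], [-0.09, 0.996, 0.007], [-0.035, 0.004, -0.999]]
ft_force: [-19.8, 7.2, 33.8]
width: 0.0388
```

```bash
 python3 - <<'E'
from h import *
state(I2W(43,85,107),YAW)
p,P,W=wcloud("z_wrist"); check(W)
E
```

```text
t 27.6 pos [0.6055 0.0029 0.1082] inst [ 46.1  83.9 108.2] yaw 0.0899 tilt [0.0347 0.0071] F [-19.8   7.2  33.8] M [ 0.94  3.79 -0.18] w 0.0388 q6 -1.75
tool delta mm [3.1 1.1 1.1] tool yaw 0.001
delta in final tool axes [3.1 1.1 1.2]
floor n [ 0.     -0.0001  1.    ] c inst [-16.24  70.95  71.21] sd 0.49 14271
top n [ 0.002  -0.0049  1.    ] c inst [ 41.2   85.31 146.28] sd 0.41 4642
housing n [-0.0076  0.0191  0.9998] c inst [ -0.96 162.63 161.22] sd 0.43 2635
lug n [-0.0036 -0.0046  1.    ] c inst [ 9.19 83.77 79.3 ] sd 0.52 429
front n [-0.9955 -0.095  -0.0016] yaw 0.0952 elev -0.0016 [ 21.21  83.07 123.83] 0.00020605450493033022 2625
```

Emit:
drive_tool:
  targets:
    - {"delta_pos":[0,-1.7,4],"yaw":0.001}
    - {"delta_pos":[0,-1.7,4],"yaw":0.0}
    - {"delta_pos":[-0.5,2,1.5],"yaw":0.001}
    - {"delta_pos":[-0.5,3,3],"yaw":0}
    - {"delta_pos":[-0.5,3.2,3.5],"yaw":0}

```text
time_s: 28.15
eef_pos: [0.6053, 0.0035, 0.1081]
orientation: [[-0.996, -0.088, 0.032], [-0.089, 0.996, -0.003], [-0.032, -0.005, -0.999]]
ft_force: [-22.4, -15.9, 34.1]
width: 0.0388
```

```bash
 python3 - <<'E'
from h import *
state(I2W(43,85,107),YAW)
p,P,W=wcloud("aa_wrist"); check(W)
state()
E
```

```text
t 28.15 pos [0.6053 0.0035 0.1081] inst [ 46.   84.6 108.1] yaw 0.0885 tilt [ 0.0323 -0.0025] F [-22.4 -15.9  34.1] M [-1.86  3.75  0.03] w 0.0388 q6 -1.74
tool delta mm [3.1 0.4 1. ] tool yaw -0.0
delta in final tool axes [3.  0.4 1.1]
floor n [0.0003 0.0001 1.    ] c inst [-16.4   71.41  71.23] sd 0.5 14395
top n [0.0022 0.0018 1.    ] c inst [ 41.18  86.32 146.24] sd 0.4 4649
housing n [-0.0047  0.0165  0.9999] c inst [ -0.96 163.37 161.26] sd 0.45 2667
lug n [0.0027 0.0071 1.    ] c inst [ 9.03 84.5  79.26] sd 0.48 424
front n [-0.9956 -0.0932 -0.0001] yaw 0.0933 elev -0.0001 [ 21.21  83.86 123.93] 0.00020763245266973806 2625
t 28.2 pos [0.6054 0.0036 0.1082] inst [ 46.1  84.6 108.2] yaw 0.0885 tilt [ 0.0323 -0.0028] F [-20.2 -15.1  29.3] M [-2.1   3.45 -0.02] w 0.039 q6 -1.74
```

View pics/aa_wrist.png

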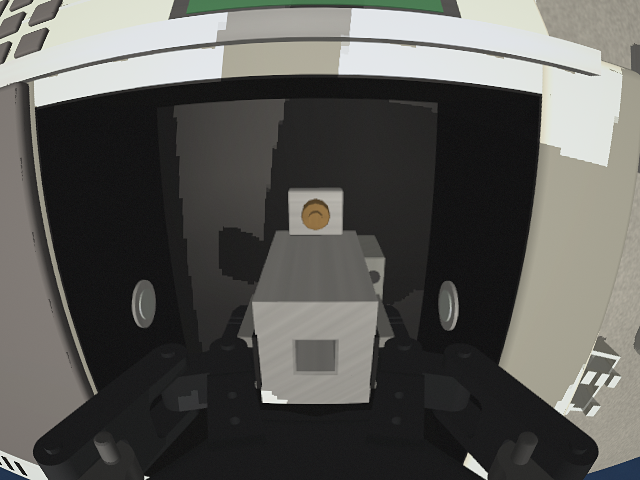

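```bash
 python3 - <<'E'
from h import *
robot.close_job(); state()
E
```

```text
the job is handed in; nothing more can be done
the job is handed in; nothing more can be done
```

The cell holder is in the rear-left corner of the compartment, flat on the floor with its lug to the front. I handed the job in at about 28 s, with the gripper still pressing the holder against both stops. The tool reports no verdict.

**What I did:** I pushed the cover open by its rib until it met its end stop (25 N). Then I lifted the holder from the bench, set it in the compartment and pressed it home. Twice the first pushes leaned it over by up to 2 degrees. Each time I opened the gripper so it settled flat, then gripped it again: 12 mm lower the first time, then at about the same height. I rocked out the smaller leans that came back.

**Last checks before handing in:**
- **Flatness:** the top face was within about 0.003 rad of level.
- **Alignment:** the gripper's yaw was 0.0885 rad, against my estimate of 0.089 for the instrument. The front-face fit read 0.093, a difference I put down to measuring error.
- **Position:** the front face was at instrument x 21.2 mm; home is 21. The lug points forward.
- **Force:** about 20 N towards the rear stop, 15 N towards the left stop and 29 N down, with a 100 N grip.
- **Surroundings:** the cover was open and the other bench items looked undisturbed in the last side and top pictures, taken about 2 s earlier.

**Less certain:**
- **Left stop:** I could not see the contact directly. I inferred it because the holder stopped moving while the side force rose above what floor friction could explain.
- **Gripper tilt:** the tool leaned about 0.03 rad from vertical, since the moves drift in tilt and cannot correct it. The holder itself sat flat.

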